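# Nest the coffee pots under the shelf with fanned handles

## Task

Put the coffee pots away in a nest on the shelf: set the middle pot into the large pot, which stands on the lower board, and the small pot into the middle one, each standing flat on the cork protector that lies in the pot around it. Fan the three handles out over the front of the shelf so that each lies beside the one below and none over another. Lower the pots gently, without dropping or ramming them; leave the large pot on its board, and do not disturb the tamper, the dripper or the spice carousel.

Things in the scene. Friction and masses are not known exactly. Their poses are not given: they have to be found in the camera images.
- shelf: Low aluminium shelf, fixed, open on all sides. Origin on the counter; front is its -x. Lower board: top 18 mm up, x -120 (front) to +140, y -215 to +215 mm. Slatted top over the same area: underside 334, upper face 354 mm up. 20 mm square posts at the corners (x -108, +128; y -205, +205); a 12 mm bar joins front and back post at each end, 160 mm up.
- shelf_edge (a point): Middle of the lower front edge of the slatted top: shelf x = -120, y = 0, 334 mm above the counter. The top overhangs everything behind this line, so a tool that points straight down cannot stand over the pots or most of their handles there
- drain_board: Bamboo draining board, fixed, 220 x 300 mm (x, y), 18 mm thick, on the counter to the right of the shelf. Origin at the centre of its underside
- large_pot: Largest steel pot, loose, on the lower board. The pots are alike but for width: 62 mm high, wall 2.5, floor 3 mm, straight taper, underside 12 mm less in diameter than the rim. Rim 104 mm outside, 0.26 kg. Origin: centre of the underside; z up; handle along its own -x. A loose cork disc 66 mm across lies on its floor, 4 or 18 mm thick (it changes): leave it in.
- large_pot_grip (a point): Point on the middle line of the large pot's handle, 114 mm from the axis, 79 mm above the underside. On every pot a 16 mm wide strap rises at 40 degrees from the rim to a level black handle, 75 mm long, 18 wide, 13 high, that begins 20 and ends 95 mm outside the rim; this point is 62 mm outside the rim. Axes as the pot's
- large_pot_end (a point): Outer end of the large pot's handle, 147 mm from its axis, 79 mm above its underside. Over a thin cork, handles less than about 16 degrees apart in direction lie on one another and the upper pot does not seat
- middle_pot: Middle steel pot, loose, on the draining board right of the shelf, handle roughly towards the robot. Rim 90 mm outside, 62 mm high, 0.17 to 0.29 kg. Origin: centre of the underside; z up; handle along its own -x. In it lies the other cork disc (66 mm across; 18 mm thick if the large pot's is 4, and 4 if that is 18): leave it in. About 5 mm play all round once nested.
- middle_pot_grip (a point): Point on the middle line of the middle pot's handle, 107 mm out from the pot's axis (62 mm outside the rim), 79 mm above the underside
- middle_pot_end (a point): Outer end of the middle pot's handle, 140 mm from the pot's axis, 79 mm above the underside
- small_pot: Smallest steel pot, loose, on the draining board beside the middle pot (either may be the nearer to the shelf). Rim 76 mm outside, 62 mm high, 0.13 to 0.24 kg. Origin: centre of the underside; z up; handle along its own -x. Empty. Held by the handle, a pot may sag or turn a little in the grip.
- small_pot_grip (a point): Point on the middle line of the small pot's handle, 100 mm out from the pot's axis (62 mm outside the rim), 79 mm above the underside
- small_pot_end (a point): Outer end of the small pot's handle, 133 mm from the pot's axis, 79 mm above the underside
- tamper: Bystander: steel coffee tamper, 58 mm across the foot, 91 mm high, loose, standing on the lower board towards the back, on the right-hand (-y) side. Origin at the centre of its underside
- dripper: Bystander: black ceramic coffee dripper, 112 mm across the mouth, 85 mm high, side handle on its +y, loose, standing on the slatted top. Origin at the centre of its underside
- carousel (a joint): Bystander: spice carousel on the slatted top at shelf x = 60, y = -95 mm, a 136 mm wide turntable with four glass jars, 116 mm high above its foot; it turns freely about the vertical. Angle in rad
Mind the look-alikes: they are no part of the job. What is shaped like the middle_pot but red or yellow is not meant.

How it is judged:
By the outcome, as a careful person would: the job done as asked, in the order asked, and still so for the second after the job is handed in, with the robot touching nothing.
It also fails if it takes over 67 s, if anything falls off the work surface, if the arm or the gripper's body presses on something with over 40 N, if the wrist force passes 120 N, or if a joint passes its speed limit or range.

## Robot

A 6-joint arm with a two-finger parallel gripper is mounted at the origin on the work surface. World frame = base frame: x ahead of the robot, y to its left, z up, the work surface at z = 0. Lengths are in mm, angles in rad, forces in N, time in s.
With the tool pointing down it reaches from about 300 to 1000 mm from the base axis. Payload 5.1 kg.
Tool frame: the origin (TCP) lies at the very end of the fingers, on their centre line; the grasp point (between the pads) lies 19 mm behind it; x points along the fingers, y is the direction in which the jaws open and shut, and the axes are right-handed (so a half turn about x gives the same grasp; the last joint's range is limited). The gripper opens to 95 mm and grips with 3 to 60 N. Pads are 20 mm wide; open, the fingers measure 119 mm over their backs; the gripper's body (75 mm by 180 mm) begins 59 mm behind the grasp point.
Start: joints at [-1.197, 0.124, 1.65, -0, 1.367, -0.083], TCP at [286.668, -583.357, 214.656] pointing down, gripper open.
Joint ranges: [-2.61, 2.61], [-1.02, 2.33], [0.03, 2.71], [-1.35, 4.49], [0.32, 2.68], [-2.91, 2.91]. Speed limits (rad/s): [2.57, 2.57, 3.14, 3.14, 3.14, 3.14].

## Interface

Orientations are given as a unit quaternion [w, x, y, z].
In Python, from plant import arm gives the robot as it stands. The module is installed in compiled form; this text tells all that it offers.
- The arm moves only by the shell command python3 -m inch 'ROWS' [OPENING]. ROWS is JSON, one flat list of numbers, 4 for each row, row after row: the shift along the tool's x, y, z in m, then the turn about the tool's x in rad. A call has 1 to 5 rows; each row shifts and turns the pose as measured when the row begins, along the tool's axes as they then stand; what a row does not reach is not made up. A row lasts 1/10 s, in which the tool goes at most 50 mm and 8.59 degrees, less where a joint would pass 70% of its speed; a pose out of reach is approached as far as the arm can. A call with a gripper value outside its range is refused whole. OPENING is the opening, from 0 (shut) to 1 (fully open), set as the call begins (- or left out, the last holds). The fingers move at their own pace and stop on an object; the grip force is fixed at half the most. Time passes only in rows, so rows that do not move let the fingers close. It gives the time, the measured TCP pose, the force and the opening at its end, in the units of the state.
- arm.state(): the state, without advancing time (a new reading comes with each control period).
- arm.capture(name): name is "scene" or "top" or "wrist"; returns (picture, depth): 480x640x3 uint8, red, green, blue; 480x640 float32, mm along the optical axis (not along the pixel's ray), 0 where there is no reading.
- arm.get_calibration(name): a dict with "camera_matrix" (3x3 intrinsics, pixels), "world_from_camera" (4x4, takes a point from camera to world coordinates). Camera axes: x right, y down, z forward; pixel columns grow to the right and rows downward; lengths in mm; the calibration is good to about 2 mm. A picture is of the moment at which its call begins: read the wrist's pose just before it. get_calibration takes no time and is no camera call; for the wrist camera it gives the pose at the moment of the call.
- arm.close_job(): hands the job in, once; it reports no verdict.
Trained networks look in the newest picture that a camera, given by its name, has taken for a name from the list of things; names that differ only in an ending like _2 or _b are one class to them, and where a whole thing is asked for, a point or a joint stands for the part that bears it (a point fixed in the world has none). Each returns a list of dicts, best first, with "confidence" (0 to 1); they miss things now and then, are a little off and sometimes report something else, mostly with a low value. They report only what shows in the picture. A call takes as long as a camera call. They do not tell look-alikes from the thing itself.
- arm.look_for(camera, name): "point" ([x, y, z] in mm, in the coordinates of the camera as it stood for that picture, good to about 4 mm: the middle of the surface that is visible of it).
The state is a dict: "t": time; "joint_pos": joint angles; "qd": joint speeds; "tau": joint torques, N m; "tool_pos": TCP position; "ee_rot": TCP orientation; "force": force on the tool from outside, world axes, zero at the start; "wrist_torque": the same for the moment, N m; "grip_width": opening from 0.0 (shut) to 1.0 (fully open).
Only numpy, scipy, OpenCV 4.12 (cv2) and the standard library are available. Lean on these libraries where they do the work, as an engineer would, in place of code of your own. Each camera call takes 0.05 s, during which the arm holds its last target.

## Working session

There is one attempt and no reset: what is moved stays moved. The work goes in short steps, Python scripts to look and compute and a shell command to move; the robot and the scene stay as the last step left them, time stands still between calls to the robot, and variables do not carry over. Pictures are saved under pics/ and viewed, and the job is handed in when it is done.

```bash
mkdir -p pics; ls; cat > h.py <<'E'
import numpy as np, cv2
from plant import arm
from scipy.spatial.transform import Rotation as R
def cal(n):
    c=arm.get_calibration(n); return np.array(c['camera_matrix']),np.array(c['world_from_camera'])
def shot(n,f):
    K,T=cal(n); p,d=arm.capture(n); cv2.imwrite('pics/'+f+'.png',p[:,:,::-1]); np.savez('pics/'+f+'.npz',p=p,d=d,K=K,T=T); return p,d,K,T
def look(n,name,T):
    o=[]
    for r in arm.look_for(n,name): 
        w=T[:3,:3]@np.array(r['point'])+T[:3,3]; o.append((round(r['confidence'],2),w.round(0).tolist()))
    return o
def cloud(d,K,T):
    v,u=np.mgrid[:480,:640]; X=np.stack([(u-K[0,2])/K[0,0]*d,(v-K[1,2])/K[1,1]*d,d],-1)
    W=X@T[:3,:3].T+T[:3,3]; W[d<=0]=np.nan; return W
def proj(w,K,T):
    c=T[:3,:3].T@(np.array(w)-T[:3,3]); return (K@c/c[2])[:2]
def st():
    s=arm.state(); return s
E
python3 - <<'E'
from h import *
s=st(); print(s)
for n in ['scene','top']:
    p,d,K,T=shot(n,n+'0'); print(n,T.round(2).tolist(),K.tolist())
    for t in ['large_pot','middle_pot','small_pot','middle_pot_grip','small_pot_grip','large_pot_grip','shelf_edge','drain_board']: print(t,look(n,t,T))
p,d,K,T=shot('wrist','wrist0'); print(T.round(2).tolist())
print(arm.state()['t'])
E
```

```text
pics
{'t': 0.0, 'joint_pos': array([-1.19658960e+00,  1.24465817e-01,  1.65163438e+00, -3.81840553e-05,
        1.36744288e+00, -8.25884378e-02]), 'qd': array([-1.01351634e-03,  1.20994641e-03,  5.50569398e-05, -1.67754496e-03,
        4.20417150e-04, -6.04018433e-04]), 'tau': array([ 6.17956739e-04, -4.17601347e+01, -3.59934747e+01,  7.74251064e-02,
        4.91449493e-02, -1.84520286e-04]), 'tool_pos': array([ 286.44475559, -582.79925996,  213.43586242]), 'ee_rot': array([-0.15942326, -0.68862933, -0.16078393,  0.68885587]), 'force': array([-0.02274542,  0.78932078,  0.36307163]), 'wrist_torque': array([-0.04054348,  0.01585958,  0.02272424]), 'grip_width': 1.0028577358303317}
scene [[0.19, 0.7, -0.69, 1541.91], [0.98, -0.15, 0.12, -333.35], [-0.02, -0.7, -0.71, 1237.29], [0.0, 0.0, 0.0, 1.0]] [[477.26342271321755, 0.0, 320.1031894782077], [0.0, 477.26342271321755, 242.6116851292009], [0.0, 0.0, 1.0]]
large_pot [(0.94, [650.0, 79.0, 65.0])]
middle_pot [(0.95, [583.0, -651.0, 39.0]), (0.82, [528.0, -358.0, 64.0]), (0.55, [310.0, -559.0, 42.0]), (0.35, [567.0, -214.0, 62.0])]
small_p
[... 495 characters left out ...]
959134315407], [0.0, 540.5404798049778, 241.4475413666218], [0.0, 0.0, 1.0]]
large_pot [(0.75, [650.0, 73.0, 72.0])]
middle_pot [(0.92, [357.0, -562.0, 41.0]), (0.74, [547.0, -354.0, 73.0]), (0.62, [603.0, -659.0, 23.0])]
small_pot [(0.77, [587.0, -212.0, 48.0])]
middle_pot_grip [(0.84, [603.0, -659.0, 22.0]), (0.82, [546.0, -359.0, 72.0]), (0.76, [349.0, -559.0, 47.0]), (0.53, [588.0, -213.0, 49.0])]
small_pot_grip [(0.89, [584.0, -212.0, 48.0])]
large_pot_grip [(0.93, [650.0, 77.0, 73.0])]
shelf_edge [(0.73, [695.0, 129.0, 332.0])]
drain_board [(0.87, [557.0, -304.0, 16.0])]
[[0.44, -0.86, -0.24, 355.44], [-0.9, -0.42, -0.12, -550.62], [0.0, 0.27, -0.96, 384.38], [0.0, 0.0, 0.0, 1.0]]
0.95
```

View pics/scene0.png

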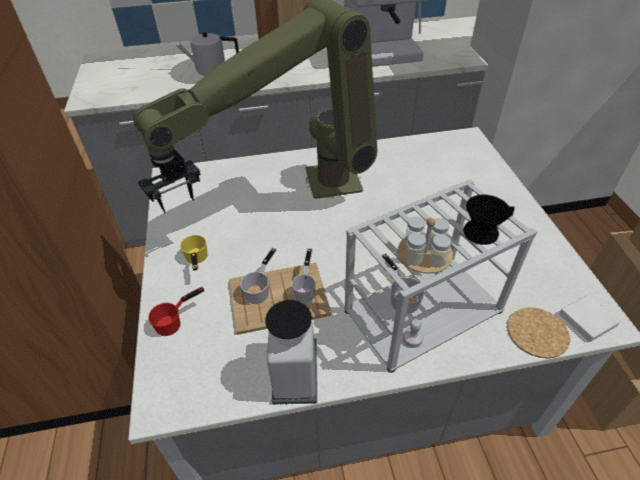

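View pics/top0.png

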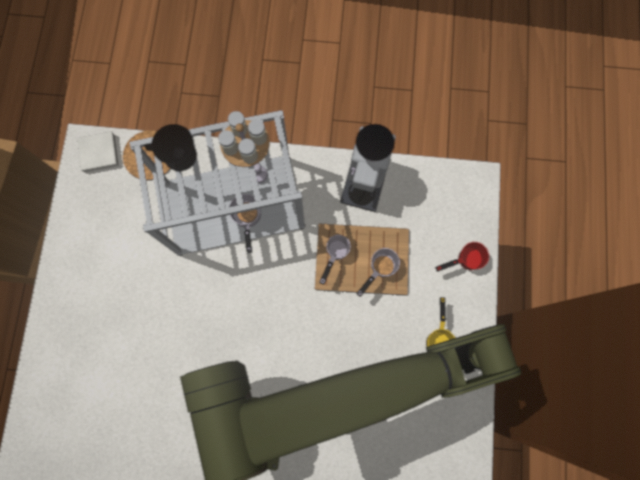

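View pics/wrist0.png

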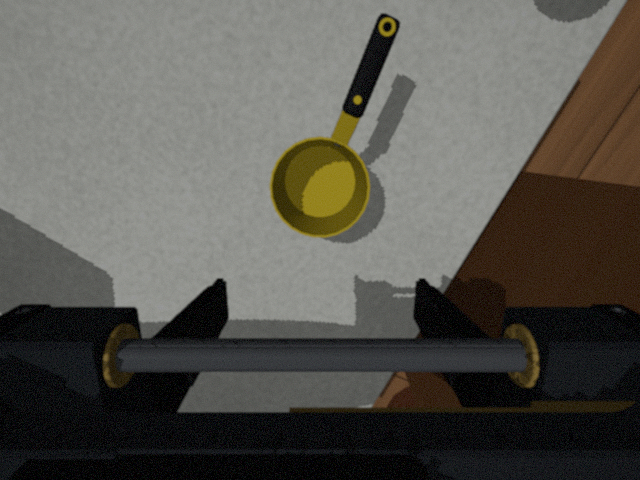

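```bash
python3 - <<'E'
from h import *
for n in ['top0','scene0']:
    f=np.load(f'pics/{n}.npz'); p,d,K,T=[f[k] for k in 'pdKT']; W=cloud(d,K,T)
    m=(abs(W[...,2]-354)<8)&(W[...,0]>500)&(W[...,1]>-250); 
    P=W[m][:,:2].astype(np.float32); print(n,len(P),np.median(W[m][:,2]))
    print(cv2.minAreaRect(P), cv2.boxPoints(cv2.minAreaRect(P)).round().tolist())
    m=(abs(W[...,2]-18)<6)&(W[...,0]>400)&(W[...,1]>-450)
    P=W[m][:,:2].astype(np.float32); print(len(P),P.min(0),P.max(0))
    m=(abs(W[...,2]-18)<6)&(W[...,0]>400)&(W[...,1]>-120)
    P=W[m][:,:2].astype(np.float32); print('lower',cv2.boxPoints(cv2.minAreaRect(P)).round().tolist())
    m=(abs(W[...,2]-18)<6)&(W[...,0]>400)&(W[...,1]<-140)&(W[...,1]>-480)
    P=W[m][:,:2].astype(np.float32); print('drain',cv2.boxPoints(cv2.minAreaRect(P)).round().tolist())
f=np.load('pics/top0.npz'); p=f['p']
a=cv2.resize(p[190:310,130:430],(750,300),interpolation=cv2.INTER_CUBIC);a=cv2.resize(p[190:310,200:420,::-1],(792,432),interpolation=cv2.INTER_CUBIC)
cv2.imwrite('pics/topcrop.png',a)
f=np.load('pics/scene0.npz'); p=f['p']
cv2.imwrite('pics/scenecrop.png',cv2.resize(p[180:380,230:550,::-1],(800,500),interpolation=cv2.INTER_CUBIC))
E
```

```text
top0 4938 352.8371394409984
((709.6549682617188, 137.14964294433594), (263.2025146484375, 429.4721374511719), 18.280864715576172) [[517.0, 300.0], [652.0, -108.0], [902.0, -25.0], [767.0, 382.0]]
10194 [ 400.3509  -449.85657] [942.25995 719.6056 ]
lower [[388.0, -107.0], [916.0, -132.0], [954.0, 709.0], [426.0, 733.0]]
drain [[435.0, -159.0], [446.0, -459.0], [936.0, -440.0], [924.0, -140.0]]
scene0 4449 354.59725873147113
((712.6573486328125, 138.5478515625), (265.0779113769531, 432.1623229980469), 18.04632568359375) [[520.0, 303.0], [654.0, -108.0], [906.0, -26.0], [772.0, 385.0]]
9847 [ 455.36142 -449.8845 ] [951.155   694.57623]
lower [[484.0, 615.0], [627.0, -111.0], [1047.0, -28.0], [905.0, 698.0]]
drain [[453.0, -156.0], [464.0, -455.0], [957.0, -437.0], [946.0, -138.0]]
```

View pics/topcrop.png

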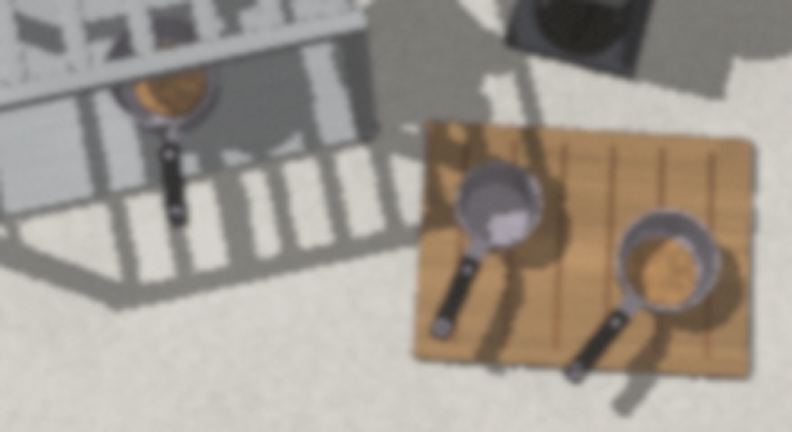

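View pics/scenecrop.png

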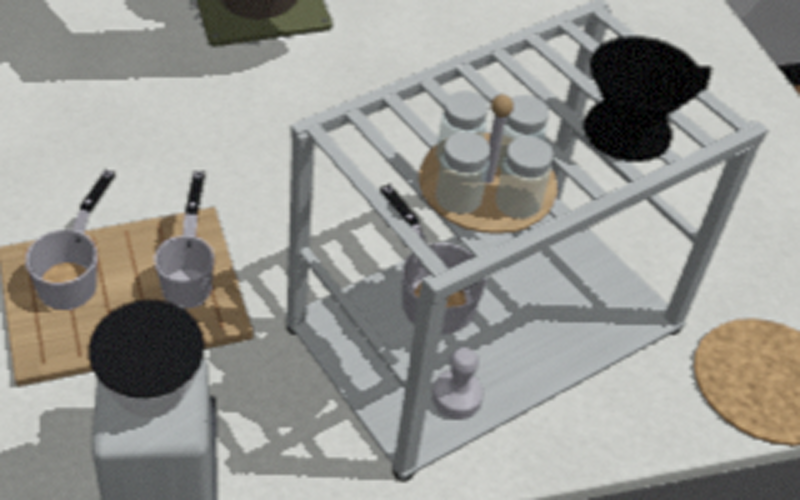

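```bash
cat >> h.py <<'E'
YAW=np.radians(18.15); SO=np.array([699.7,134.6])
def toshelf(xy):
    c,s=np.cos(YAW),np.sin(YAW); return (np.asarray(xy)-SO)@np.array([[c,-s],[s,c]])
def handle(p,W,box,zr):
    m=(W[...,0]>box[0])&(W[...,0]<box[1])&(W[...,1]>box[2])&(W[...,1]<box[3])&(W[...,2]>zr[0])&(W[...,2]<zr[1])
    dark=m&(p.max(-1)<60)
    P=W[dark]; 
    if len(P)<5: return None
    c=P.mean(0); vx,vy,_,_=cv2.fitLine(P[:,:2].astype(np.float32),cv2.DIST_HUBER,0,.01,.01).ravel()
    a=(P[:,:2]-c[:2])@np.array([vx,vy])
    return len(P),c.round(1),np.degrees(np.arctan2(vy,vx)).round(1),(c[:2]+a.min()*np.array([vx,vy])).round(),(c[:2]+a.max()*np.array([vx,vy])).round()
E
python3 - <<'E'
from h import *
for n in ['top0','scene0']:
    f=np.load(f'pics/{n}.npz'); p,d,K,T=[f[k] for k in 'pdKT']; W=cloud(d,K,T)
    print(n)
    print('mid',handle(p,W,(420,620,-450,-300),(85,115)))
    print('small',handle(p,W,(420,640,-290,-170),(85,115)))
    print('large',handle(p,W,(480,750,-20,160),(85,125)))
    # rims
    for nm,b in [('mid',(500,680,-440,-270)),('small',(520,700,-280,-150)),('large',(600,780,0,170))]:
        m=(W[...,0]>b[0])&(W[...,0]<b[1])&(W[...,1]>b[2])&(W[...,1]<b[3])&(abs(W[...,2]-80)<4)&(p.max(-1)>60)
        P=W[m]; 
        if len(P)>5:
            (c,r)=cv2.minEnclosingCircle(P[:,:2].astype(np.float32)); print(nm,len(P),c,r)
E
```

```text
top0
mid (30, array([ 467.5, -315.3,  102.6]), np.float32(-34.6), array([ 453., -305.]), array([ 482., -325.]))
small (24, array([ 497.6, -191.8,  102.7]), np.float32(-18.1), array([ 480., -186.]), array([ 514., -197.]))
large (34, array([573.6,  61.9, 102.5]), np.float32(13.3), array([557.,  58.]), array([590.,  66.]))
mid 59 (549.7461547851562, -370.4356384277344) 46.36343002319336
small 51 (581.63037109375, -219.03628540039062) 42.701072692871094
large 49 (673.1504516601562, 86.35093688964844) 55.865543365478516
scene0
mid (49, array([ 477.3, -316.6,  103.3]), np.float32(-29.4), array([ 449., -301.]), array([ 503., -331.]))
small (45, array([ 505.6, -191.2,  104. ]), np.float32(-19.0), array([ 479., -182.]), array([ 534., -201.]))
large (55, array([579.6,  60.3, 103.2]), np.float32(17.3), array([549.,  51.]), array([611.,  70.]))
mid 105 (551.0922241210938, -371.4139404296875) 49.084266662597656
small 92 (588.1669921875, -218.7998046875) 41.700439453125
large 72 (678.6768798828125, 87.27213287353516) 55.848995208740234
```

```bash
python3 - <<'E'
from h import *
q=[-0.15942326, -0.68862933, -0.16078393,  0.68885587]; print(R.from_quat(q,scalar_first=True).as_matrix().round(3))
Rm=R.from_quat(q,scalar_first=True).as_matrix()
tcp=np.array([286.5,-583,213.5])
for n in ['scene0','top0']:
    f=np.load(f'pics/{n}.npz'); p,d,K,T=[f[k] for k in 'pdKT']; W=cloud(d,K,T)
    L=(W-tcp)@Rm
    for a in range(-20,420,20):
        m=(L[...,0]<-a+10)&(L[...,0]>-a-10)&(np.hypot(L[...,1],L[...,2])<130)&(W[...,2]>120)
        if m.sum()>3: print(n,a,m.sum(),'y',L[m][:,1].min().round(),L[m][:,1].max().round(),'z',L[m][:,2].min().round(),L[m][:,2].max().round())
f=np.load('pics/scene0.npz'); cv2.imwrite('pics/wr.png',cv2.resize(f['p'][90:230,100:260,::-1],(640,560),interpolation=cv2.INTER_CUBIC))
E
```

```text
[[-0.001  0.441 -0.897]
 [ 0.002 -0.897 -0.441]
 [-1.    -0.002 -0.   ]]
scene0 0 12 y -52.0 50.0 z -13.0 7.0
scene0 20 34 y -57.0 54.0 z -17.0 8.0
scene0 40 44 y -60.0 56.0 z -18.0 9.0
scene0 60 41 y -61.0 58.0 z -18.0 10.0
scene0 80 71 y -83.0 80.0 z -40.0 24.0
scene0 100 277 y -86.0 85.0 z -41.0 29.0
scene0 120 588 y -93.0 89.0 z -41.0 33.0
scene0 140 139 y -53.0 15.0 z -33.0 19.0
scene0 160 80 y -52.0 15.0 z -36.0 4.0
scene0 180 230 y -52.0 35.0 z -42.0 26.0
scene0 200 107 y -36.0 34.0 z -37.0 6.0
scene0 220 165 y -36.0 35.0 z -42.0 10.0
scene0 240 67 y -23.0 36.0 z -52.0 1.0
scene0 260 147 y -85.0 37.0 z -64.0 15.0
scene0 280 350 y -114.0 44.0 z -70.0 48.0
scene0 300 517 y -114.0 45.0 z -70.0 52.0
scene0 320 830 y -114.0 41.0 z -71.0 58.0
scene0 340 713 y -126.0 20.0 z -70.0 58.0
scene0 360 223 y -129.0 -68.0 z -70.0 47.0
top0 160 23 y -51.0 -27.0 z -11.0 33.0
top0 180 296 y -51.0 -9.0 z -33.0 35.0
top0 200 30 y -36.0 -20.0 z -30.0 28.0
top0 220 71 y -38.0 -17.0 z -32.0 28.0
top0 240 28 y -38.0 -24.0 z -24.0 24.0
top0 260 62 y -69.0 -9.0 z -61.0 39.0
top0 280 56 y -101.0 30.0 z -64.0 39.0
top0 300 223 y -111.0 45.0 z -64.0 51.0
top0 320 1021 y -105.0 41.0 z -64.0 60.0
top0 340 1174 y -128.0 25.0 z -64.0 57.0
top0 360 643 y -130.0 -49.0 z -64.0 49.0
```

View pics/wr.png

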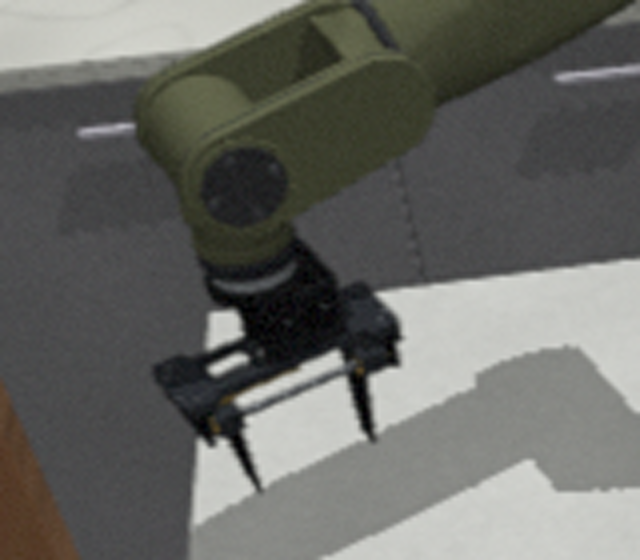

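```bash
cat >> h.py <<'E'
def tool():
    s=arm.state(); Rm=R.from_quat(s['ee_rot'],scalar_first=True).as_matrix(); return np.array(s['tool_pos']),Rm,np.degrees(np.arctan2(Rm[1,1],Rm[0,1])),s
def plan(xyz,phi=None):
    p,Rm,ph,s=tool(); 
    if phi is None: phi=ph
    d=(ph-phi+180)%360-180
    f=np.radians(phi); Rn=np.array([[0,np.cos(f),np.sin(f)],[0,np.sin(f),-np.cos(f)],[-1,0,0]])
    print('roll rad %.3f (deg %.1f)'%(np.radians(d),d),'| after roll, tool shift m',(Rn.T@(np.array(xyz)-p)/1000).round(4),'| before roll',(Rm.T@(np.array(xyz)-p)/1000).round(4),'axis tilt',np.degrees(np.arccos(-Rm[2,0])).round(2))
E
python3 -c "
from h import *
plan((455,-300,235),-123); print(cal('wrist')[0])"
python3 -m inch '[-0.004,0,-0.045,0, -0.004,0,-0.045,0, -0.004,0,-0.045,0,-0.004,0,-0.045,0,-0.004,0,-0.045,0]' 1
```

```text
roll rad 1.033 (deg 59.2) | after roll, tool shift m [-0.0204 -0.3293  0.0131] | before roll [-0.0204 -0.1801 -0.2761] axis tilt 0.0
[[361.54711204   0.         320.59381366]
 [  0.         361.54711204 245.49687355]
 [  0.           0.           1.        ]]
t: 1.45
tool_pos: [489.8, -485.0, 234.4]
ee_rot: [-0.156, -0.689, -0.156, 0.69]
force: [-0.0, -1.2, -0.0]
grip_width: 1.001
```

```bash
python3 -m inch '[0,-0.04,-0.01,0.146, 0,-0.04,0,0.146, 0,-0.04,0,0.146, 0,-0.03,0.01,0.146, 0,-0.02,0.01,0.146]' ; python3 -c "
from h import *
plan((455,-300,235),-123)"
```

```text
t: 1.95
tool_pos: [452.1, -308.2, 230.8]
ee_rot: [0.108, -0.698, 0.106, 0.7]
force: [-0.2, 0.2, 0.3]
grip_width: 1.002
roll rad 0.273 (deg 15.6) | after roll, tool shift m [-0.0042 -0.0084  0.002 ] | before roll [-0.0042 -0.0086 -0.0003] axis tilt 0.27
```

```bash
python3 -m inch '[0,-0.004,0,0.14, 0,-0.004,0,0.135,0,0,0,0]' ; python3 - <<'E'
from h import *
p,d,K,T=shot('wrist','w1'); print(look('wrist','middle_pot',T),look('wrist','middle_pot_grip',T),look('wrist','middle_pot_end',T))
plan((455,-300,235),-123); W=cloud(d,K,T)
print('mid',handle(p,W,(400,640,-450,-250),(85,115)))
E
```

```text
t: 2.25
tool_pos: [454.4, -297.0, 231.5]
ee_rot: [0.205, -0.676, 0.204, 0.678]
force: [-0.6, -0.1, 0.4]
grip_width: 1.001
[(0.95, [343.0, -558.0, 42.0]), (0.62, [549.0, -366.0, 71.0])] [(0.85, [346.0, -556.0, 47.0]), (0.71, [555.0, -366.0, 70.0]), (0.29, [589.0, -208.0, 63.0])] [(0.82, [348.0, -559.0, 35.0]), (0.77, [550.0, -364.0, 70.0])]
roll rad -0.010 (deg -0.6) | after roll, tool shift m [-0.0037  0.0014 -0.0017] | before roll [-0.0037  0.0014 -0.0017] axis tilt 0.23
mid (1407, array([ 472.8, -319.1,  102.8]), np.float32(-33.3), array([ 439., -297.]), array([ 499., -337.]))
```

View pics/w1.png

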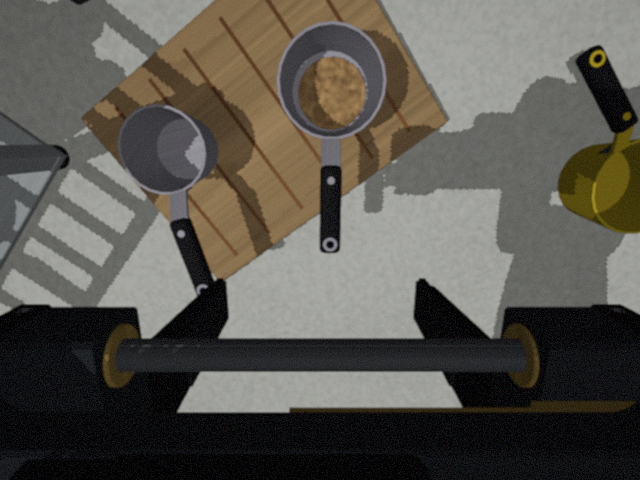

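```bash
cat >> h.py <<'E'
from scipy.optimize import least_squares
def pot(p,W,c0,r,z,cy=None):
    """fit rim circle of known radius near c0 at rim height z"""
    rr=np.hypot(W[...,0]-c0[0],W[...,1]-c0[1]); m=(abs(W[...,2]-z)<5)&(rr<r+14)&(p.max(-1)>60)
    P=W[m]
    f=lambda c: np.hypot(P[:,0]-c[0],P[:,1]-c[1])-(r-1.5)
    s=least_squares(f,c0,loss='soft_l1',f_scale=1.5); 
    q=W[(rr<25)]; return len(P),s.x.round(1),'res',np.median(abs(s.fun)).round(2),'rimz',np.median(P[:,2]).round(1),'inner z',np.nanmedian(q[:,2]).round(1)
E
python3 - <<'E'
from h import *
f=np.load(f'pics/w1.npz'); p,d,K,T=[f[k] for k in 'pdKT']; W=cloud(d,K,T)
print('mid',handle(p,W,(400,640,-450,-250),(92,115)))
print('small',handle(p,W,(420,640,-290,-150),(92,115)))
print(pot(p,W,(551,-371),45,80)); print(pot(p,W,(587,-219),38,80))
b=W[(abs(W[...,2]-18)<12)&(W[...,0]>500)&(W[...,1]<-150)]; print(np.percentile(b[:,2],[10,50,90]))
E
```

```text
mid (1407, array([ 472.8, -319.1,  102.8]), np.float32(-33.3), array([ 439., -297.]), array([ 499., -337.]))
small (1354, array([ 503.9, -196.8,  102.1]), np.float32(-18.9), array([ 471., -186.]), array([ 533., -207.]))
(1592, array([ 553.2, -373.2]), 'res', np.float64(0.84), 'rimz', np.float64(79.3), 'inner z', np.float64(24.7))
(1226, array([ 588.6, -222.9]), 'res', np.float64(0.73), 'rimz', np.float64(79.3), 'inner z', np.float64(20.6))
[16.68660105 17.87644283 23.61757246]
```

```bash
python3 -m inch '[0,-0.03,0.02,-0.13, 0,-0.04,0.015,-0.13, 0,-0.043,0.006,-0.13, 0,-0.043,0,-0.13,0,-0.043,-0.01,-0.13]' ; python3 -c "
from h import *
plan((521,36,125),-72)"
```

```text
t: 2.95
tool_pos: [485.9, -92.3, 231.5]
ee_rot: [-0.029, -0.706, -0.03, 0.707]
force: [1.1, -0.6, 0.4]
grip_width: 1.0
roll rad -0.230 (deg -13.2) | after roll, tool shift m [ 0.1065 -0.1112 -0.073 ] | before roll [ 0.1067 -0.1247 -0.046 ] axis tilt 0.18
```

```bash
python3 -m inch '[0.01,-0.04,-0.015,-0.115, 0.015,-0.04,-0.02,-0.115, 0.025,-0.03,-0.02,0, 0.03,-0.008,-0.02,0,0.026,0,0,0]' ; python3 - <<'E'
from h import *
plan((521,36,125),-72)
p,d,K,T=shot('wrist','w2'); W=cloud(d,K,T)
print(look('wrist','large_pot',T),look('wrist','large_pot_end',T),look('wrist','tamper',T))
print('large',handle(p,W,(480,640,-20,160),(90,110)))
print(pot(p,W,(680,88),52,80))
E
```

```text
t: 3.45
tool_pos: [541.8, 49.6, 129.7]
ee_rot: [0.119, 0.702, 0.119, -0.692]
force: [-0.5, -0.3, -0.4]
grip_width: 0.999
roll rad 0.024 (deg 1.4) | after roll, tool shift m [0.0047 0.0065 0.024 ] | before roll [0.0044 0.0059 0.0242] axis tilt 0.75
[(0.77, [654.0, 61.0, 66.0])] [(0.83, [652.0, 66.0, 65.0])] []
large (3479, array([578.2,  61.2, 102.7]), np.float32(13.7), array([539.,  52.]), array([611.,  69.]))
(1832, array([680.4,  86.4]), 'res', np.float64(0.78), 'rimz', np.float64(79.6), 'inner z', np.float64(38.6))
```

View pics/w2.png

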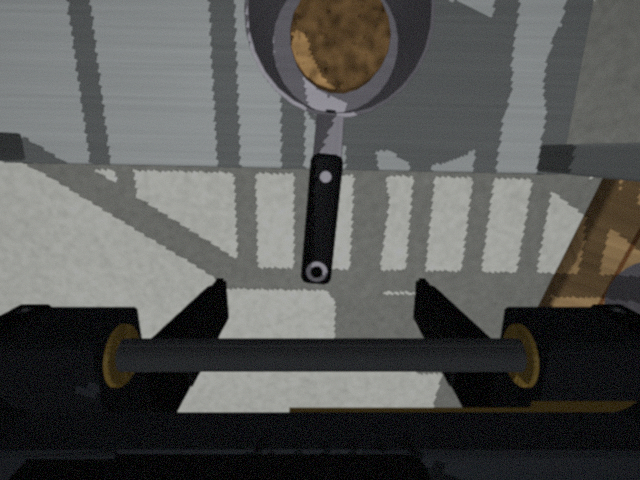

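```bash
python3 - <<'E'
from h import *
f=np.load(f'pics/w2.npz'); p,d,K,T=[f[k] for k in 'pdKT']; W=cloud(d,K,T)
E=[]
for u in list(range(60,300,8))+list(range(360,560,8)):
    z=W[100:260,u,2]; i=np.where(z>10)[0]; i=i[z[i]<26]
    if len(i): E.append(W[100+i.max(),u,:2])
E=np.array(E); 
vx,vy,x0,y0=cv2.fitLine(E.astype(np.float32),cv2.DIST_HUBER,0,.01,.01).ravel(); print(np.degrees(np.arctan2(vy,vx)),x0,y0,len(E))
print(toshelf(E).round(1)[::6])
print('pot in shelf',toshelf([680.4,86.4]),toshelf([537.6,51.3]))
E
```

```text
-71.83408 593.91174 81.81718 55
[[-117.   167.8]
 [-117.   131.2]
 [-117.    95. ]
 [-117.    58.1]
 [-116.9   21. ]
 [-116.6  -61.8]
 [-116.7  -98.9]
 [-116.6 -135.8]
 [-116.7 -173.5]
 [-116.5 -209.2]]
pot in shelf [-33.3542933  -39.78971122] [-179.98302601  -28.66025731]
```

```bash
python3 - <<'E'
from h import *
Rm=R.from_quat([-0.15942326, -0.68862933, -0.16078393,  0.68885587],scalar_first=True).as_matrix()
tcp=np.array([286.5,-583,213.5])
f=np.load('pics/scene0.npz'); p,d,K,T=[f[k] for k in 'pdKT']; W=cloud(d,K,T)
L=W-tcp; 
for j1 in (0,6):
  a=np.radians(-68.6+18.15-j1); n=np.array([np.cos(a),np.sin(a)])
  pr=L[...,:2]@n; lat=np.hypot(L[...,0],L[...,1])<110
  for h in range(180,330,10):
    m=lat&(abs(L[...,2]-h)<5)
    if m.sum()>5: print(j1,h,m.sum(),np.percentile(pr[m],[98,100]).round(1))
E
```

```text
0 180 120 [34.5 38.3]
0 190 107 [34.6 36.7]
0 200 41 [32.2 33.2]
0 210 79 [35.  35.7]
0 220 78 [35.5 36.3]
0 230 73 [35.3 36.5]
0 240 28 [34.1 34.5]
0 250 30 [37.7 38.3]
0 260 73 [39.8 45. ]
0 270 119 [47.7 51.6]
0 280 167 [51.5 55. ]
0 290 156 [53.5 55.5]
0 300 244 [53.6 57.7]
0 310 290 [50.1 55.4]
0 320 370 [44.8 49.2]
6 180 120 [34.  37.3]
6 190 107 [33.5 35.5]
6 200 41 [31.5 32.8]
6 210 79 [34.9 35.3]
6 220 78 [35.  36.2]
6 230 73 [34.  35.8]
6 240 28 [33.6 33.7]
6 250 30 [37.6 38.3]
6 260 73 [35.5 40. ]
6 270 119 [42.7 46.6]
6 280 167 [46.8 50. ]
6 290 156 [49.  51.1]
6 300 244 [49.6 52.2]
6 310 290 [45.7 50.6]
6 320 370 [40.  44.4]
```

```bash
python3 -c "
from h import *
plan((547.4,53.7,86),-76.2)"
```

```text
roll rad 0.094 (deg 5.4) | after roll, tool shift m [ 0.0445 -0.0044 -0.0084] | before roll [ 0.0446 -0.0037 -0.0083] axis tilt 0.61
```

```bash
python3 -m inch '[0,-0.004,0,0.05, 0,0,-0.008,0.044, 0.015,0,0,0, 0.015,0,0,0, 0,0,0,0]' 0.5; python3 -c "
from h import *
plan((547.4,53.7,86),-76.2)"
```

```text
t: 4.15
tool_pos: [552.1, 50.0, 107.9]
ee_rot: [0.084, 0.711, 0.082, -0.693]
force: [-0.2, 0.2, -0.3]
grip_width: 0.636
roll rad -0.006 (deg -0.3) | after roll, tool shift m [ 0.0219 -0.0047  0.0037] | before roll [ 0.0218 -0.0048  0.0042] axis tilt 1.41
```

```bash
python3 -c "
from h import *
p,Rm,ph,s=tool(); print(Rm[:,0].round(4),s['joint_pos'].round(3),p.round(1))"; python3 -m inch '[0,0,0,0]'; python3 -c "
from h import *
p,Rm,ph,s=tool(); print(Rm[:,0].round(4),s['joint_pos'].round(3),p.round(1))"
```

```text
[ 2.470e-02  4.000e-04 -9.997e-01] [-7.000e-03 -1.000e-02  1.977e+00  1.000e-03  1.150e+00  1.328e+00] [552.1  50.  107.9]
t: 4.25
tool_pos: [551.9, 49.6, 107.6]
ee_rot: [0.084, 0.711, 0.082, -0.694]
force: [0.1, -0.2, 0.3]
grip_width: 0.553
[ 2.420e-02  4.000e-04 -9.997e-01] [-8.000e-03 -1.000e-02  1.978e+00  1.000e-03  1.150e+00  1.328e+00] [551.9  49.6 107.6]
```

```bash
python3 -m inch '[0.007,-0.0025,0.002,0, 0.008,-0.0025,0.002,0, 0.007,0,0,0]' 0.5; python3 -c "
from h import *
plan((547.4,53.7,86),-76.2)"
```

```text
t: 4.55
tool_pos: [547.5, 53.6, 85.1]
ee_rot: [0.084, 0.711, 0.082, -0.693]
force: [0.5, 0.4, 0.2]
grip_width: 0.503
roll rad -0.005 (deg -0.3) | after roll, tool shift m [-0.0009 -0.0001  0.0001] | before roll [-0.0009 -0.0001  0.    ] axis tilt 1.5
```

Close on the large pot's handle to slide it gently forward and turn it on its board (to give the tool room before the top edge).

```bash
python3 -m inch '[0,0,0,0, 0,0,0,0, 0,0,0,0, 0,0,0,0]' 0; python3 - <<'E'
from h import *
p,d,K,T=shot('wrist','w3'); plan((524.4,80.2,85),-90); print(arm.state()['force'],arm.state()['wrist_torque'])
E
```

```text
t: 4.95
tool_pos: [546.4, 53.9, 83.4]
ee_rot: [0.084, 0.71, 0.082, -0.694]
force: [0.7, -0.7, -0.1]
grip_width: 0.218
roll rad 0.236 (deg 13.5) | after roll, tool shift m [-0.0015 -0.0263  0.022 ] | before roll [-0.002  -0.0307  0.0152] axis tilt 1.35
[-1.10582819  0.54943429 -0.70183942] [0.22679751 0.02358252 0.10331933]
```

View pics/w3.png

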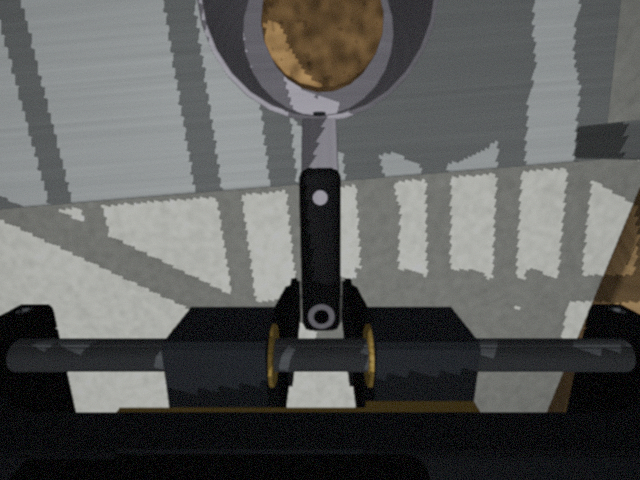

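```bash
python3 -m inch '[-0.0003,0,0,0, -0.0003,0,0,0]' 0; python3 -m inch '[-0.0003,-0.0029,0.002,0.024, -0.0003,-0.0029,0.002,0.024,-0.0003,-0.0029,0.002,0.024,-0.0003,-0.0029,0.002,0.024,-0.0003,-0.0029,0.002,0.024]'; python3 -c "
from h import *
plan((524.4,80.2,84),-90)"
```

```text
t: 5.2
tool_pos: [546.4, 54.1, 84.0]
ee_rot: [0.084, 0.71, 0.083, -0.694]
force: [0.4, 1.2, -1.4]
grip_width: 0.184
t: 5.7
tool_pos: [532.2, 67.1, 84.4]
ee_rot: [0.038, 0.714, 0.038, -0.698]
force: [0.8, -0.4, -1.3]
grip_width: 0.187
roll rad 0.107 (deg 6.1) | after roll, tool shift m [ 0.0004 -0.0131  0.0078] | before roll [ 0.0002 -0.0138  0.0064] axis tilt 1.24
```

```bash
python3 -m inch '[0,-0.0027,0.0015,0.022, 0,-0.0027,0.0015,0.022,0,-0.0027,0.0015,0.022,0,-0.0027,0.0015,0.022,0,-0.0027,0.0015,0.02]'; python3 - <<'E'
from h import *
plan((524.4,80.2,84),-90)
p,d,K,T=shot('wrist','w4'); W=cloud(d,K,T)
print('large',handle(p,W,(560,640,30,140),(90,110)))
print(pot(p,W,(661,80),52,80))
print(arm.state()['force'])
E
```

```text
t: 6.2
tool_pos: [523.1, 81.3, 84.2]
ee_rot: [-0.004, 0.715, -0.004, -0.699]
force: [0.4, 0.3, -1.8]
grip_width: 0.188
roll rad -0.011 (deg -0.6) | after roll, tool shift m [ 0.0002  0.0011 -0.0013] | before roll [ 0.0002  0.001  -0.0013] axis tilt 1.26
large (2560, array([574.8,  80. , 103.2]), np.float32(-0.6), array([560.,  80.]), array([590.,  80.]))
(2621, array([661.3,  79.6]), 'res', np.float64(0.79), 'rimz', np.float64(80.0), 'inner z', np.float64(38.9))
[ 0.06180739  0.16405055 -0.65685328]
```

View pics/w4.png

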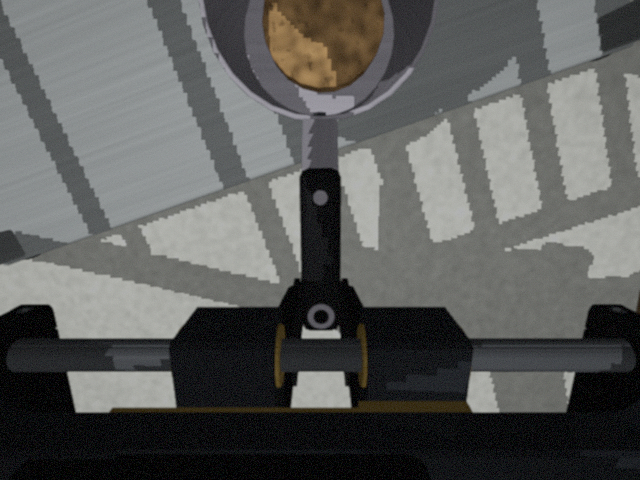

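```bash
python3 -m inch '[0,0,0,0, -0.0003,0,0,0, -0.0003,0,0,0, -0.0003,0,0,0]' 0.5; python3 -m inch '[-0.02,0,0.005,0, -0.03,0,0.01,0, -0.03,0,0.01,0]'; python3 - <<'E'
from h import *
p,d,K,T=shot('wrist','w5'); W=cloud(d,K,T)
print('large',handle(p,W,(500,640,20,140),(90,110)))
print(pot(p,W,(661,80),52,80))
plan((463,-313.0,180),-123.6)
E
```

```text
t: 6.65
tool_pos: [523.4, 81.5, 86.0]
ee_rot: [-0.004, 0.715, -0.004, -0.699]
force: [0.9, 0.2, -0.4]
grip_width: 0.459
t: 6.95
tool_pos: [493.3, 81.2, 162.4]
ee_rot: [-0.004, 0.711, -0.004, -0.703]
force: [0.9, -0.0, 0.5]
grip_width: 0.499
large (2912, array([554.9,  80.2, 102.7]), np.float32(-0.1), array([514.,  80.]), array([590.,  80.]))
(1258, array([660.6,  79.8]), 'res', np.float64(0.75), 'rimz', np.float64(79.6), 'inner z', np.float64(38.7))
roll rad 0.574 (deg 32.9) | after roll, tool shift m [-0.0116  0.3465 -0.1914] | before roll [-0.0124  0.3948  0.0273] axis tilt 1.16
```

View pics/w5.png

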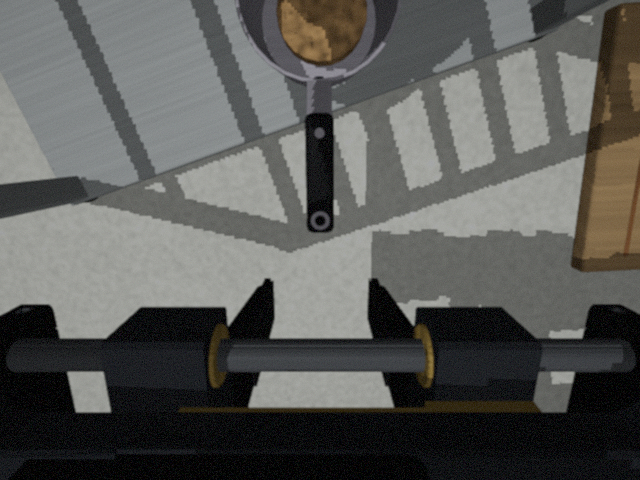

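```bash
python3 -m inch '[-0.004,0.04,0.004,0.06, -0.004,0.04,0,0.06, -0.004,0.04,-0.002,0.06, -0.004,0.04,-0.004,0.06, 0,0.04,-0.008,0.06]'; python3 -m inch '[0,0.039,-0.01,0.06, 0,0.039,-0.012,0.06,0,0.038,-0.015,0.06,0,0.035,-0.018,0.06]';  python3 -c "
from h import *
plan((457.4,-309.6,130),-123.6)"
```

```text
t: 7.5
tool_pos: [480.3, -121.6, 189.8]
ee_rot: [-0.112, 0.71, -0.109, -0.687]
force: [0.2, 0.3, -0.3]
grip_width: 0.5
t: 7.9
tool_pos: [470.0, -290.3, 191.1]
ee_rot: [-0.2, 0.691, -0.194, -0.666]
force: [0.8, 1.0, 0.6]
grip_width: 0.505
roll rad 0.022 (deg 1.2) | after roll, tool shift m [ 0.0611  0.023  -0.0002] | before roll [0.0606 0.0241 0.0022] axis tilt 2.07
```

```bash
cat >> h.py <<'E'
def tilt():
    p,Rm,ph,s=tool(); x=Rm[:,0]; j=s['joint_pos'][0]
    print('tilt deg radial %.2f lateral %.2f'%(np.degrees(x[0]*np.cos(j)+x[1]*np.sin(j)),np.degrees(-x[0]*np.sin(j)+x[1]*np.cos(j))),'toolx,y,z frame tilt: along handle(tool z) ',np.degrees(Rm[2,2]).round(2),' roll(y)',np.degrees(Rm[2,1]).round(2),'phi',ph.round(2),'tcp',p.round(1),'F',np.array(s['force']).round(1),'g',round(s['grip_width'],3))
E
python3 -c "
from h import *
tilt()"
python3 -m inch '[0.01,0.01,0.001,0.012,0.01,0.01,0.001,0.01,0,0,0,0]';python3 -c "
from h import *
tilt()"
```

```text
tilt deg radial 1.71 lateral 1.17 toolx,y,z frame tilt: along handle(tool z)  -1.82  roll(y) -1.0 phi -122.37 tcp [ 470.  -290.3  191.1] F [0.8 1.  0.6] g 0.505
t: 8.2
tool_pos: [456.8, -310.9, 169.3]
ee_rot: [-0.21, 0.689, -0.204, -0.663]
force: [-0.6, -0.1, -0.4]
grip_width: 0.497
tilt deg radial 1.69 lateral 1.22 toolx,y,z frame tilt: along handle(tool z)  -1.81  roll(y) -1.02 phi -124.04 tcp [ 456.8 -310.9  169.3] F [-0.6 -0.1 -0.4] g 0.497
```

```bash
python3 -c "
from h import *
plan((457.4,-309.6,86),-123.6)"; python3 -m inch '[0.025,0,0,0,0.025,0,0,0,0.02,0,0,0,0,0,0,0]';python3 - <<'E'
from h import *
tilt(); plan((457.4,-309.6,86),-123.6)
p,d,K,T=shot('wrist','w6'); W=cloud(d,K,T)
print('mid',handle(p,W,(400,640,-450,-250),(92,115)))
print(pot(p,W,(551,-371),45,80))
E
```

```text
roll rad -0.008 (deg -0.4) | after roll, tool shift m [ 0.0833 -0.0015  0.0002] | before roll [0.0833 0.     0.0029] axis tilt 2.08
t: 8.6
tool_pos: [460.3, -306.7, 97.6]
ee_rot: [-0.208, 0.69, -0.202, -0.664]
force: [-0.9, 0.2, -0.4]
grip_width: 0.5
tilt deg radial 1.73 lateral 1.30 toolx,y,z frame tilt: along handle(tool z)  -1.86  roll(y) -1.11 phi -123.71 tcp [ 460.3 -306.7   97.6] F [-0.9  0.2 -0.4] g 0.5
roll rad -0.002 (deg -0.1) | after roll, tool shift m [0.0116 0.004  0.0008] | before roll [0.0114 0.0042 0.0011] axis tilt 2.17
mid (4726, array([ 472.8, -318.8,  103.4]), np.float32(-34.7), array([ 444., -299.]), array([ 500., -337.]))
(3318, array([ 553.1, -373.3]), 'res', np.float64(0.98), 'rimz', np.float64(79.4), 'inner z', np.float64(24.6))
```

View pics/w6.png

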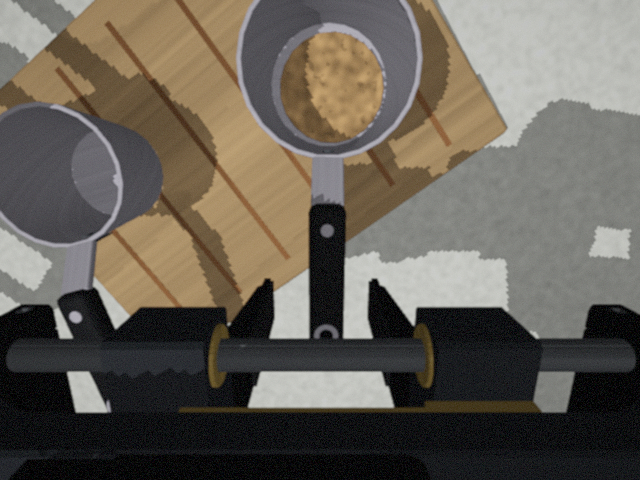

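```bash
python3 -m inch '[0.008,0.002,0.0005,0.005,0.008,0.002,0.0005,0.004,0.001,0,0,0]' 0.5;python3 - <<'E'
from h import *
tilt(); plan((457.4,-309.2,80),-124.2)
E
python3 -m inch '[0,0,0,0,0,0,0,0,-0.0004,0,0,0,-0.0004,0,0,0,-0.0004,0,0,0]' 0;python3 - <<'E'
from h import *
tilt(); plan((457.4,-309.2,80),-124.2)
E
```

```text
t: 8.95
tool_pos: [460.8, -310.3, 84.7]
ee_rot: [-0.21, 0.692, -0.205, -0.66]
force: [-0.5, 0.6, 0.2]
grip_width: 0.5
tilt deg radial 2.20 lateral 1.34 toolx,y,z frame tilt: along handle(tool z)  -2.33  roll(y) -1.1 phi -124.11 tcp [ 460.8 -310.3   84.7] F [-0.5  0.6  0.2] g 0.5
roll rad 0.002 (deg 0.1) | after roll, tool shift m [0.0047 0.001  0.0035] | before roll [0.0046 0.0011 0.0036] axis tilt 2.58
t: 9.45
tool_pos: [461.6, -311.3, 87.8]
ee_rot: [-0.209, 0.693, -0.206, -0.659]
force: [0.3, -0.0, -1.5]
grip_width: 0.189
tilt deg radial 2.39 lateral 1.34 toolx,y,z frame tilt: along handle(tool z)  -2.51  roll(y) -1.08 phi -124.13 tcp [ 461.6 -311.3   87.8] F [ 0.3 -0.  -1.5] g 0.189
roll rad 0.001 (deg 0.1) | after roll, tool shift m [0.0078 0.0007 0.0047] | before roll [0.0076 0.0008 0.005 ] axis tilt 2.74
```

```bash
python3 -m inch '[0,0,0,0,0,0,0.003,0,0.004,0,0.003,0,0.004,0,0,0]' 0.4;python3 - <<'E'
from h import *
tilt(); plan((457.4,-309.2,80),-124.2)
E
```

```text
t: 9.85
tool_pos: [457.1, -308.1, 80.0]
ee_rot: [-0.209, 0.693, -0.206, -0.658]
force: [0.8, -0.0, -0.0]
grip_width: 0.392
tilt deg radial 2.47 lateral 1.34 toolx,y,z frame tilt: along handle(tool z)  -2.6  roll(y) -1.07 phi -124.14 tcp [ 457.1 -308.1   80. ] F [ 0.8 -0.  -0. ] g 0.392
roll rad 0.001 (deg 0.1) | after roll, tool shift m [-0.      0.0007 -0.0009] | before roll [-0.      0.0007 -0.0009] axis tilt 2.81
```

```bash
python3 -m inch '[0,0,0,0,0,0,0,0,0,0,0,0]' 0;python3 - <<'E'
from h import *
tilt(); plan((457.4,-309.2,80),-124.2)
E
python3 -m inch '[-0.003,0,0,0,-0.006,0,0,0]'; python3 - <<'E'
from h import *
tilt()
E
```

```text
t: 10.15
tool_pos: [456.4, -307.6, 78.7]
ee_rot: [-0.21, 0.692, -0.206, -0.659]
force: [0.1, 0.4, 0.5]
grip_width: 0.205
tilt deg radial 2.36 lateral 1.34 toolx,y,z frame tilt: along handle(tool z)  -2.49  roll(y) -1.08 phi -124.14 tcp [ 456.4 -307.6   78.7] F [0.1 0.4 0.5] g 0.205
roll rad 0.001 (deg 0.1) | after roll, tool shift m [-0.0013  0.0008 -0.0018] | before roll [-0.0013  0.0007 -0.0018] axis tilt 2.72
t: 10.35
tool_pos: [454.5, -306.3, 86.1]
ee_rot: [-0.21, 0.691, -0.205, -0.661]
force: [-0.3, -0.2, -2.8]
grip_width: 0.185
tilt deg radial 2.07 lateral 1.34 toolx,y,z frame tilt: along handle(tool z)  -2.2  roll(y) -1.11 phi -124.14 tcp [ 454.5 -306.3   86.1] F [-0.3 -0.2 -2.8] g 0.185
```

```bash
python3 -m inch '[-0.012,0,0,0,-0.02,0,0,0,-0.025,0,0,0,-0.025,0,0,0,-0.022,0,0,0]'; python3 - <<'E'
from h import *
tilt()
p,d,K,T=shot('wrist','w7'); W=cloud(d,K,T)
p0,Rm,ph,s=tool(); L=(W-p0)@Rm   # tool frame
np.savez('pics/held_mid.npz',L=L)
m=(abs(L[...,2]+115)<75)&(abs(L[...,1])<60)&(L[...,0]>-40)&(L[...,0]<30)&(p.max(-1)>60)
print(m.sum(), np.percentile(L[m][:,0],[2,10,50,90]))
print('handle world',handle(p,W,(400,640,-450,-250),(150,240)))
E
```

```text
t: 10.85
tool_pos: [446.7, -303.1, 191.3]
ee_rot: [-0.212, 0.687, -0.204, -0.665]
force: [0.3, 0.1, -2.6]
grip_width: 0.187
tilt deg radial 1.38 lateral 1.33 toolx,y,z frame tilt: along handle(tool z)  -1.52  roll(y) -1.17 phi -124.14 tcp [ 446.7 -303.1  191.3] F [ 0.3  0.1 -2.6] g 0.187
4234 [-7.35565661 -0.63450036 18.93547792 28.45896573]
handle world (6552, array([ 462. , -314.6,  214.2]), np.float32(-33.6), array([ 439., -299.]), array([ 507., -344.]))
```

View pics/w7.png

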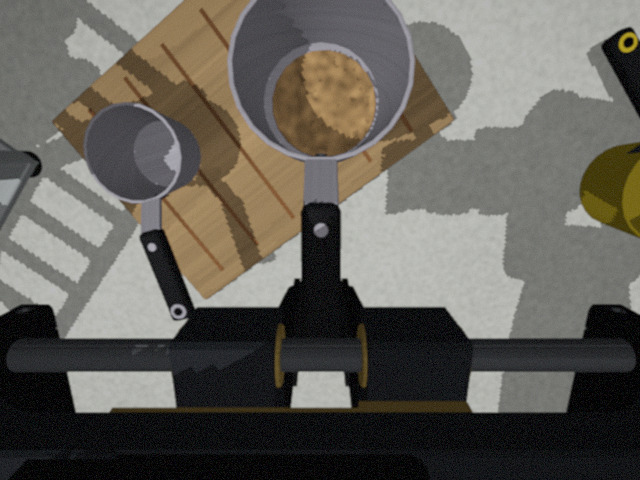

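```bash
cat >> h.py <<'E'
def held(p,W,r,hz,rim_out):
    """pose of held pot in world: handle top slope & rim fit. uses tool pose"""
    p0,Rm,ph,s=tool(); L=(W-p0)@Rm
    m=(p.max(-1)<70)&(abs(L[...,1])<14)&(L[...,2]<-17)&(L[...,2]>-75)&(L[...,0]>-45)&(L[...,0]<10)
    P=W[m]; u=np.array([np.cos(np.radians(ph+90)),np.sin(np.radians(ph+90))]) # toward pot
    a=(P[:,:2]-p0[:2])@u
    for _ in range(3):
        A=np.c_[a,np.ones(len(a))]; c=np.linalg.lstsq(A,P[:,2],rcond=None)[0]; k=abs(P[:,2]-A@c)<3; P,a=P[k],a[k]
    vx,vy,_,_=cv2.fitLine(P[:,:2].astype(np.float32),cv2.DIST_HUBER,0,.01,.01).ravel()
    hy=np.degrees(np.arctan2(vy,vx)); 
    print('handle n',len(P),'slope toward pot deg %.2f'%np.degrees(np.arctan(c[0])),'top z at tool %.1f'%c[1],'yaw line %.1f'%hy,'mean',P.mean(0).round(1))
    # rim: light pixels with fitted plane
    z0=c[1]-6.5-17
    m=(p.max(-1)>60)&(abs(L[...,1])<r+10)&(L[...,2]<-50)&(abs(W[...,2]-z0)<14)
    Q=W[m]
    cen=p0[:2]+u*(rim_out)
    f=lambda c: np.hypot(Q[:,0]-c[0],Q[:,1]-c[1])-(r-1.5)
    # keep points near circle
    for w in (8,5,4):
        k=abs(np.hypot(m0[:,0]-cen[0],m0[:,1]-cen[1])-(r-1.5))<w if False else abs(np.hypot(Q[:,0]-cen[0],Q[:,1]-cen[1])-(r-1.5))<w
        # top-most points only
        QQ=Q[k]; s=least_squares(lambda c: np.hypot(QQ[:,0]-c[0],QQ[:,1]-c[1])-(r-1.5),cen,loss='soft_l1',f_scale=1.); cen=s.x
    A=np.c_[(QQ[:,:2]-cen),np.ones(len(QQ))]; pl=np.linalg.lstsq(A,QQ[:,2],rcond=None)[0]
    ul=np.array([-u[1],u[0]])
    print('rim n',len(QQ),'center',cen.round(1),'res',np.median(abs(s.fun)).round(2),'dist',np.linalg.norm(cen-p0[:2]).round(1),'yaw %.1f'%(np.degrees(np.arctan2(*(P.mean(0)[:2]-cen)[::-1]))-180),'slopes along %.2f lat %.2f'%(np.degrees(pl[:2]@u),np.degrees(pl[:2]@ul)),'rimz',pl[2].round(1))
    return cen
E
python3 - <<'E'
from h import *
f=np.load(f'pics/w7.npz'); p,d,K,T=[f[k] for k in 'pdKT']; W=cloud(d,K,T)
held(p,W,45,0,115)
E
```

```text
handle n 2720 slope toward pot deg -9.26 top z at tool 215.2 yaw line -34.5 mean [ 475.3 -323.5  209.9]
rim n 1247 center [ 540.3 -367. ] res 0.77 dist 110.9 yaw -33.8 slopes along -12.51 lat 1.27 rimz 172.8
```

```bash
python3 -m inch '[0,0,0,0,0,0,0,0]'; python3 - <<'E'
from h import *
tilt()
p,d,K,T=shot('wrist','w8'); W=cloud(d,K,T)
held(p,W,45,0,111)
E
```

```text
t: 11.1
tool_pos: [448.9, -305.0, 197.8]
ee_rot: [-0.21, 0.69, -0.205, -0.661]
force: [-0.2, 0.0, -3.8]
grip_width: 0.186
tilt deg radial 1.99 lateral 1.33 toolx,y,z frame tilt: along handle(tool z)  -2.12  roll(y) -1.1 phi -124.13 tcp [ 448.9 -305.   197.8] F [-0.2  0.  -3.8] g 0.186
handle n 2936 slope toward pot deg -8.95 top z at tool 222.1 yaw line -34.8 mean [ 476.1 -324.4  216.7]
rim n 1252 center [ 542.2 -368.7] res 0.77 dist 113.4 yaw -33.8 slopes along -12.68 lat 1.19 rimz 179.6
```

```bash
python3 -m inch '[0.02,0,0,0,0.02,0,0,0,0.02,0,0,0,0.012,0,0,0,0.008,0,0,0]'; python3 - <<'E'
from h import *
tilt()
E
```

```text
t: 11.65
tool_pos: [449.7, -303.1, 109.5]
ee_rot: [-0.211, 0.688, -0.204, -0.664]
force: [-0.2, 1.2, -2.9]
grip_width: 0.188
tilt deg radial 1.50 lateral 1.32 toolx,y,z frame tilt: along handle(tool z)  -1.63  roll(y) -1.15 phi -124.14 tcp [ 449.7 -303.1  109.5] F [-0.2  1.2 -2.9] g 0.188
```

```bash
python3 -m inch '[0.005,0,0.002,0,0.005,0,0.003,0,0.005,0,0.003,0]'; python3 -c "
from h import *
tilt()"; python3 -m inch '[0.005,0,0.003,0,0.004,0,0.003,0]'; python3 -c "
from h import *
tilt()"
```

```text
t: 11.95
tool_pos: [443.9, -298.8, 94.4]
ee_rot: [-0.211, 0.688, -0.204, -0.664]
force: [-2.9, 1.8, 2.9]
grip_width: 0.187
tilt deg radial 1.54 lateral 1.32 toolx,y,z frame tilt: along handle(tool z)  -1.68  roll(y) -1.14 phi -124.13 tcp [ 443.9 -298.8   94.4] F [-2.9  1.8  2.9] g 0.187
t: 12.15
tool_pos: [440.5, -296.5, 87.1]
ee_rot: [-0.21, 0.69, -0.205, -0.662]
force: [-0.6, -0.5, 1.6]
grip_width: 0.186
tilt deg radial 1.87 lateral 1.33 toolx,y,z frame tilt: along handle(tool z)  -2.01  roll(y) -1.12 phi -124.12 tcp [ 440.5 -296.5   87.1] F [-0.6 -0.5  1.6] g 0.186
```

```bash
python3 -m inch '[0.004,0,0.002,0,0.004,0,0.001,0]'; python3 -c "
from h import *
tilt()"; python3 -m inch '[0,0,0,0,0,0,0,0,0,0,0,0]' 0.4; python3 - <<'E'
from h import *
tilt()
p,d,K,T=shot('wrist','w9'); W=cloud(d,K,T)
held(p,W,45,0,115)
E
```

```text
t: 12.35
tool_pos: [438.6, -294.9, 79.7]
ee_rot: [-0.21, 0.69, -0.205, -0.661]
force: [-1.4, 3.2, 3.2]
grip_width: 0.189
tilt deg radial 2.00 lateral 1.35 toolx,y,z frame tilt: along handle(tool z)  -2.13  roll(y) -1.12 phi -124.11 tcp [ 438.6 -294.9   79.7] F [-1.4  3.2  3.2] g 0.189
t: 12.65
tool_pos: [438.6, -295.0, 78.8]
ee_rot: [-0.21, 0.691, -0.205, -0.661]
force: [0.2, 0.9, 0.3]
grip_width: 0.371
tilt deg radial 2.02 lateral 1.34 toolx,y,z frame tilt: along handle(tool z)  -2.16  roll(y) -1.11 phi -124.12 tcp [ 438.6 -295.    78.8] F [0.2 0.9 0.3] g 0.371
handle n 3006 slope toward pot deg -1.01 top z at tool 103.3 yaw line -34.1 mean [ 466.3 -314.5  102.7]
rim n 5291 center [ 535.3 -360.3] res 1.37 dist 116.7 yaw -33.5 slopes along -4.12 lat -0.16 rimz 75.1
```

```bash
python3 -m inch '[0,0,-0.005,0,0,0,-0.004,0]'; python3 -m inch '[0,0,0,0,0,0,0,0,0,0,0,0,0,0,0,0,0,0,0,0]' 0; python3 -c "
from h import *
tilt()";python3 -m inch '[-0.004,0,0,0,-0.008,0,0,0,-0.012,0,0,0,-0.015,0,0,0,-0.008,0,0,0]'; python3 - <<'E'
from h import *
tilt()
p,d,K,T=shot('wrist','w10'); W=cloud(d,K,T)
held(p,W,45,0,115)
E
```

```text
t: 12.9
tool_pos: [446.4, -300.4, 79.2]
ee_rot: [-0.21, 0.691, -0.205, -0.661]
force: [-0.8, -0.8, -0.3]
grip_width: 0.396
t: 13.4
tool_pos: [447.4, -301.1, 79.4]
ee_rot: [-0.21, 0.691, -0.205, -0.661]
force: [-0.6, -0.4, -0.1]
grip_width: 0.186
tilt deg radial 2.10 lateral 1.33 toolx,y,z frame tilt: along handle(tool z)  -2.23  roll(y) -1.1 phi -124.12 tcp [ 447.4 -301.1   79.4] F [-0.6 -0.4 -0.1] g 0.186
t: 13.9
tool_pos: [442.2, -298.4, 125.8]
ee_rot: [-0.211, 0.688, -0.204, -0.664]
force: [0.6, -1.0, -3.1]
grip_width: 0.19
tilt deg radial 1.52 lateral 1.32 toolx,y,z frame tilt: along handle(tool z)  -1.66  roll(y) -1.14 phi -124.13 tcp [ 442.2 -298.4  125.8] F [ 0.6 -1.  -3.1] g 0.19
handle n 1913 slope toward pot deg -3.66 top z at tool 150.2 yaw line -34.3 mean [ 466.1 -315.6  148.4]
rim n 5858 center [ 528.8 -357.9] res 1.34 dist 104.3 yaw -34.0 slopes along -3.46 lat 0.31 rimz 120.5
```

```bash
python3 -m inch '[-0.015,0,0,0,-0.018,0,0,0,-0.018,0,0,0,-0.012,0,0,0]'; python3 -m inch '[0,-0.02,0.012,-0.079,0,-0.024,0.01,-0.079,0,-0.026,0.006,-0.079,0,-0.026,0.004,-0.079,0,-0.026,0.001,-0.079]'; python3 -c "
from h import *
tilt();plan((466,12,188),-70)"
```

```text
t: 14.35
tool_pos: [438.8, -297.6, 192.2]
ee_rot: [-0.212, 0.687, -0.203, -0.665]
force: [0.1, -0.2, -3.0]
grip_width: 0.185
t: 14.85
tool_pos: [460.8, -171.4, 198.9]
ee_rot: [-0.068, 0.717, -0.068, -0.69]
force: [0.4, -0.3, -2.9]
grip_width: 0.186
tilt deg radial 2.02 lateral 0.83 toolx,y,z frame tilt: along handle(tool z)  -2.17  roll(y) -0.23 phi -101.01 tcp [ 460.8 -171.4  198.9] F [ 0.4 -0.3 -2.9] g 0.186
roll rad -0.541 (deg -31.0) | after roll, tool shift m [ 0.0109 -0.1705 -0.0676] | before roll [ 0.0105 -0.1809  0.0304] axis tilt 2.18
```

```bash
python3 -m inch '[0,-0.026,0,-0.079,0,-0.026,-0.001,-0.079,0,-0.026,-0.003,-0.079,0,-0.026,-0.006,-0.079,0,-0.025,-0.008,-0.079]'; python3 -m inch '[0,-0.022,-0.01,-0.079,0,-0.016,-0.008,-0.067,0,-0.01,-0.002,0,0,0,0,0]';python3 - <<'E'
from h import *
tilt();plan((466,12,188),-70)
p,d,K,T=shot('wrist','w11'); W=cloud(d,K,T)
held(p,W,45,0,106)
E
```

```text
t: 15.35
tool_pos: [482.2, -36.7, 201.4]
ee_rot: [0.08, 0.716, 0.074, -0.689]
force: [-0.1, -1.4, -3.1]
grip_width: 0.186
t: 15.75
tool_pos: [487.7, 19.4, 202.7]
ee_rot: [0.136, 0.708, 0.128, -0.682]
force: [0.2, 0.0, -2.7]
grip_width: 0.187
tilt deg radial 2.20 lateral -0.06 toolx,y,z frame tilt: along handle(tool z)  -1.96  roll(y) 1.0 phi -68.54 tcp [487.7  19.4 202.7] F [ 0.2  0.  -2.7] g 0.187
roll rad 0.026 (deg 1.5) | after roll, tool shift m [ 0.0147 -0.0005  0.0229] | before roll [ 0.0139 -0.0014  0.0234] axis tilt 2.2
handle n 1850 slope toward pot deg -6.62 top z at tool 226.7 yaw line 20.0 mean [514.   29.2 223.4]
rim n 3329 center [583.6  55.8] res 0.79 dist 102.6 yaw -339.0 slopes along -5.23 lat -0.99 rimz 193.7
```

View pics/w11.png

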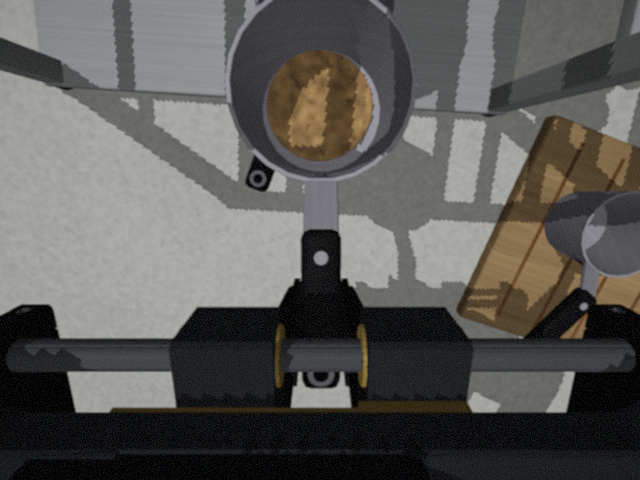

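```bash
python3 -c "
from h import *
plan((544,35.7,190))"
```

```text
roll rad 0.000 (deg 0.0) | after roll, tool shift m [ 0.0128  0.0048 -0.0584] | before roll [ 0.0149  0.0045 -0.0579] axis tilt 2.23
```

```bash
python3 -m inch '[0.003,0.001,-0.014,0,0.004,0.001,-0.015,0,0.004,0.001,-0.015,0,0.003,0.001,-0.01,0]'; python3 -c "
from h import *
tilt();plan((544,35.7,190)); plan((566.5,44.2,160))"
```

```text
t: 16.2
tool_pos: [541.0, 30.9, 191.5]
ee_rot: [0.134, 0.709, 0.124, -0.682]
force: [-0.1, -0.5, -2.4]
grip_width: 0.189
tilt deg radial 2.30 lateral -0.30 toolx,y,z frame tilt: along handle(tool z)  -1.99  roll(y) 1.18 phi -69.05 tcp [541.   30.9 191.5] F [-0.1 -0.5 -2.4] g 0.189
roll rad 0.000 (deg 0.0) | after roll, tool shift m [ 0.0015 -0.0034 -0.0046] | before roll [ 0.0016 -0.0034 -0.0045] axis tilt 2.32
roll rad 0.000 (deg 0.0) | after roll, tool shift m [ 0.0315 -0.0033 -0.0286] | before roll [ 0.0324 -0.004  -0.0275] axis tilt 2.32
```

```bash
python3 -m inch '[0,-0.003,-0.004,0,0,0,0,0]'; python3 - <<'E'
from h import *
p,d,K,T=shot('wrist','w12'); W=cloud(d,K,T); tilt()
held(p,W,45,0,103)
shot('scene','s1')
E
```

```text
t: 16.4
tool_pos: [544.0, 34.0, 190.9]
ee_rot: [0.133, 0.708, 0.123, -0.683]
force: [-0.7, 0.3, -2.9]
grip_width: 0.187
tilt deg radial 2.19 lateral -0.37 toolx,y,z frame tilt: along handle(tool z)  -1.87  roll(y) 1.18 phi -69.19 tcp [543.8  33.9 190.8] F [-0.2 -0.7 -2.5] g 0.183
handle n 1922 slope toward pot deg -6.91 top z at tool 214.7 yaw line 19.2 mean [570.3  43.4 211.3]
rim n 3299 center [640.1  69.4] res 0.82 dist 102.7 yaw -339.6 slopes along -5.54 lat -1.10 rimz 180.8
```

View pics/w12.png

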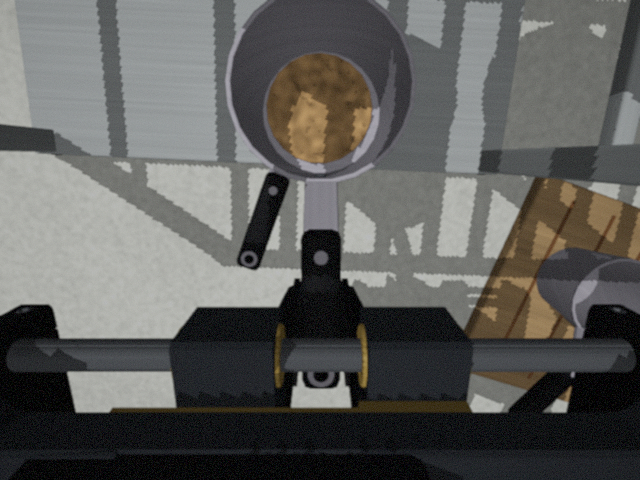

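View pics/s1.png

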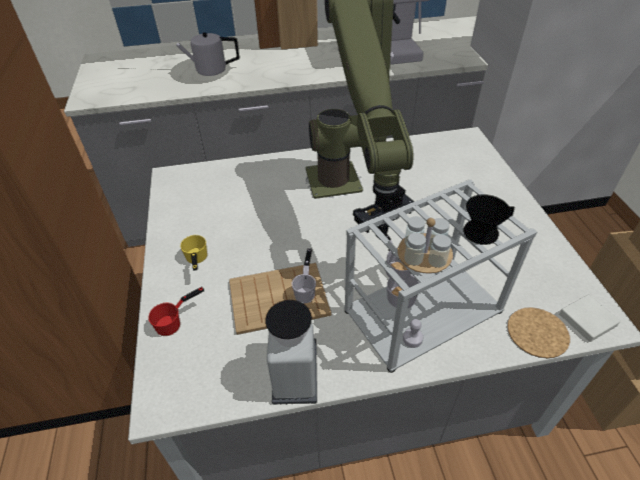

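```bash
python3 -c "
from h import *
plan((567.5,45.4,160))"; python3 -m inch '[0.008,-0.001,-0.007,0,0.008,-0.001,-0.007,0,0.008,-0.001,-0.006,0,0.005,0,-0.004,0]'; python3 -c "
from h import *
tilt();plan((567.5,45.4,160))"
```

```text
roll rad 0.000 (deg 0.0) | after roll, tool shift m [ 0.0309 -0.0023 -0.0264] | before roll [ 0.0317 -0.0029 -0.0253] axis tilt 2.23
t: 16.9
tool_pos: [567.3, 45.5, 161.6]
ee_rot: [0.133, 0.709, 0.122, -0.682]
force: [-1.4, 0.5, -2.9]
grip_width: 0.187
tilt deg radial 2.31 lateral -0.42 toolx,y,z frame tilt: along handle(tool z)  -2.0  roll(y) 1.23 phi -69.23 tcp [567.3  45.5 161.6] F [-1.4  0.5 -2.9] g 0.187
roll rad 0.000 (deg 0.0) | after roll, tool shift m [ 0.0016  0.0002 -0.0002] | before roll [ 0.0016  0.0002 -0.0001] axis tilt 2.35
```

Positioned exactly; view before lowering.

```bash
python3 - <<'E'
from h import *
p,d,K,T=shot('wrist','w13'); W=cloud(d,K,T); tilt()
held(p,W,45,0,103)
E
```

```text
tilt deg radial 2.25 lateral -0.41 toolx,y,z frame tilt: along handle(tool z)  -1.95  roll(y) 1.21 phi -69.23 tcp [567.2  45.6 160.7] F [-0.9 -0.2 -3.2] g 0.187
handle n 1850 slope toward pot deg -7.30 top z at tool 185.6 yaw line 20.2 mean [593.8  55.  182. ]
rim n 3442 center [663.4  80.9] res 0.83 dist 102.5 yaw -339.6 slopes along -5.50 lat -1.00 rimz 151.6
```

View pics/w13.png

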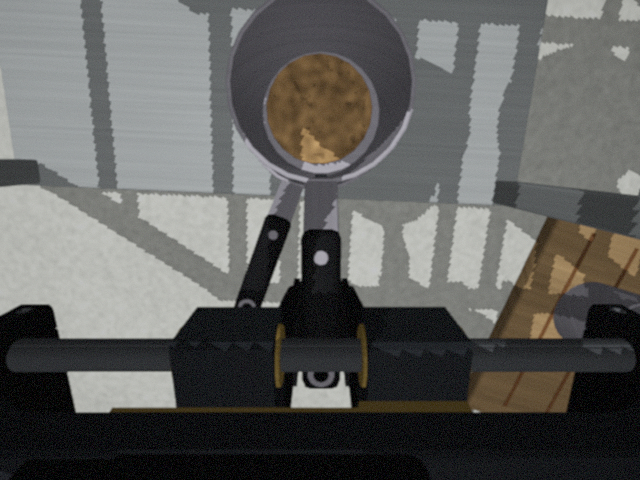

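```bash
python3 -m inch '[0.007,0,0.0002,0,0.007,0,0.0002,0,0.007,0,0.0002,0,0.006,0,0.0002,0]'; python3 -c "
from h import *
tilt();plan((567.5,45.4,115))"
```

```text
t: 17.35
tool_pos: [567.8, 45.2, 131.6]
ee_rot: [0.133, 0.708, 0.123, -0.682]
force: [0.7, -0.1, -3.7]
grip_width: 0.187
tilt deg radial 2.25 lateral -0.42 toolx,y,z frame tilt: along handle(tool z)  -1.94  roll(y) 1.21 phi -69.21 tcp [567.8  45.2 131.6] F [ 0.7 -0.1 -3.7] g 0.187
roll rad 0.000 (deg 0.0) | after roll, tool shift m [ 0.0166 -0.0003  0.0003] | before roll [ 0.0165 -0.0006  0.0008] axis tilt 2.29
```

```bash
python3 -m inch '[0.005,0,0.0002,0,0.005,0,0.0003,0,0.003,0,0.0003,0]'; python3 -c "
from h import *
tilt();plan((567.5,45.4,115))"; python3 -m inch '[0.003,0,0.0004,0,0.003,0,0.0005,0]'; python3 -c "
from h import *
tilt();plan((567.5,45.4,115))"
```

```text
t: 17.65
tool_pos: [567.0, 44.7, 116.6]
ee_rot: [0.133, 0.708, 0.122, -0.683]
force: [-0.2, 0.5, -3.5]
grip_width: 0.189
tilt deg radial 2.18 lateral -0.42 toolx,y,z frame tilt: along handle(tool z)  -1.87  roll(y) 1.19 phi -69.22 tcp [567.   44.7 116.6] F [-0.2  0.5 -3.5] g 0.189
roll rad 0.000 (deg 0.0) | after roll, tool shift m [ 0.0016 -0.0005 -0.0008] | before roll [ 0.0016 -0.0005 -0.0007] axis tilt 2.22
t: 17.85
tool_pos: [566.9, 44.3, 111.0]
ee_rot: [0.133, 0.709, 0.122, -0.682]
force: [-3.5, -1.0, 3.7]
grip_width: 0.187
tilt deg radial 2.28 lateral -0.40 toolx,y,z frame tilt: along handle(tool z)  -1.97  roll(y) 1.21 phi -69.23 tcp [566.9  44.3 111. ] F [-3.5 -1.   3.7] g 0.187
roll rad 0.000 (deg 0.0) | after roll, tool shift m [-0.004  -0.0008 -0.0009] | before roll [-0.004  -0.0007 -0.001 ] axis tilt 2.31
```

```bash
python3 -m inch '[0.0025,0,0.0013,0,0.0025,0,0.0013,0]'; python3 -c "
from h import *
tilt();plan((562,42.5,100.4))"; python3 -m inch '[0.0025,0,0.0013,0,0.0025,0,0.0013,0]'; python3 -c "
from h import *
tilt();plan((562,42.5,100.4))"
```

```text
t: 18.05
tool_pos: [566.2, 43.2, 108.1]
ee_rot: [0.133, 0.71, 0.122, -0.681]
force: [-1.8, 0.0, 2.2]
grip_width: 0.188
tilt deg radial 2.50 lateral -0.39 toolx,y,z frame tilt: along handle(tool z)  -2.18  roll(y) 1.29 phi -69.23 tcp [566.2  43.2 108.1] F [-1.8  0.   2.2] g 0.188
roll rad 0.000 (deg 0.0) | after roll, tool shift m [ 0.0077 -0.0008  0.0042] | before roll [ 0.0075 -0.001   0.0044] axis tilt 2.53
t: 18.25
tool_pos: [564.8, 42.1, 104.5]
ee_rot: [0.133, 0.711, 0.122, -0.68]
force: [-1.7, -0.7, 2.8]
grip_width: 0.19
tilt deg radial 2.66 lateral -0.39 toolx,y,z frame tilt: along handle(tool z)  -2.33  roll(y) 1.35 phi -69.23 tcp [564.8  42.1 104.5] F [-1.7 -0.7  2.8] g 0.19
roll rad 0.000 (deg 0.0) | after roll, tool shift m [ 0.0041 -0.0014  0.0025] | before roll [ 0.0039 -0.0014  0.0026] axis tilt 2.69
```

```bash
python3 -m inch '[0.0025,-0.0005,0.0015,0,0.002,-0.0005,0.001,0]'; python3 -c "
from h import *
tilt();plan((562,42.5,100.4))"; python3 -m inch '[0.002,0,0,0]'; python3 - <<'E'
from h import *
tilt();plan((562,42.5,100.4))
p,d,K,T=shot('wrist','w14'); W=cloud(d,K,T)
held(p,W,45,0,105)
print(pot(p,W,(661,80),45,101))
E
```

```text
t: 18.45
tool_pos: [562.7, 41.7, 100.3]
ee_rot: [0.133, 0.712, 0.121, -0.679]
force: [-2.3, -2.4, 3.4]
grip_width: 0.189
tilt deg radial 2.77 lateral -0.43 toolx,y,z frame tilt: along handle(tool z)  -2.41  roll(y) 1.43 phi -69.26 tcp [562.7  41.7 100.3] F [-2.3 -2.4  3.4] g 0.189
roll rad 0.000 (deg 0.0) | after roll, tool shift m [-0.0001 -0.001   0.0004] | before roll [-0.0002 -0.001   0.0004] axis tilt 2.8
t: 18.55
tool_pos: [563.0, 41.6, 98.7]
ee_rot: [0.133, 0.712, 0.121, -0.679]
force: [-3.9, -1.6, 7.5]
grip_width: 0.187
tilt deg radial 2.81 lateral -0.43 toolx,y,z frame tilt: along handle(tool z)  -2.45  roll(y) 1.44 phi -69.27 tcp [563.   41.6  98.7] F [-3.9 -1.6  7.5] g 0.187
roll rad 0.000 (deg 0.0) | after roll, tool shift m [-0.0017 -0.0013  0.0006] | before roll [-0.0018 -0.0012  0.0006] axis tilt 2.84
handle n 1798 slope toward pot deg -2.00 top z at tool 123.4 yaw line 24.4 mean [589.4  51.1 122.4]
rim n 6812 center [660.8  78. ] res 1.49 dist 104.5 yaw -339.3 slopes along -2.65 lat -0.47 rimz 96.4
(4376, array([660.6,  78. ]), 'res', np.float64(1.04), 'rimz', np.float64(100.6), 'inner z', np.float64(46.2))
```

View pics/w14.png

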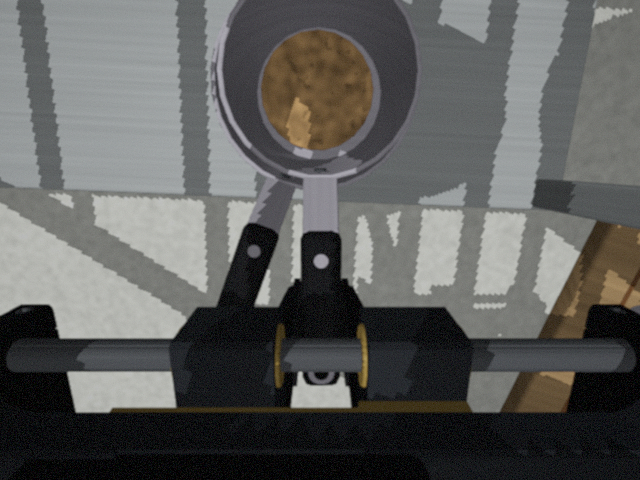

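```bash
python3 -m inch '[-0.0005,0,0,0,0,0,0,0,0,0,0,0]' 0.26; python3 -c "
from h import *
tilt()"; python3 -m inch '[-0.004,0,0.0002,0,-0.008,0,0.0005,0,-0.012,0,0.001,0,-0.015,0,0.01,0,-0.02,0,0.02,0]'; python3 - <<'E'
from h import *
tilt()
p,d,K,T=shot('wrist','w15'); W=cloud(d,K,T)
print(pot(p,W,(661,80),45,101))
print('mid',handle(p,W,(500,640,20,70),(112,130)))
print('large',handle(p,W,(500,640,60,120),(90,109)))
E
```

```text
t: 18.9
tool_pos: [562.7, 42.0, 97.5]
ee_rot: [0.133, 0.712, 0.122, -0.679]
force: [0.1, 0.3, 0.1]
grip_width: 0.259
tilt deg radial 2.76 lateral -0.39 toolx,y,z frame tilt: along handle(tool z)  -2.42  roll(y) 1.39 phi -69.26 tcp [562.7  42.   97.5] F [0.1 0.3 0.1] g 0.259
t: 19.4
tool_pos: [528.8, 31.6, 155.7]
ee_rot: [0.133, 0.71, 0.123, -0.681]
force: [-0.5, 0.0, -0.2]
grip_width: 0.259
tilt deg radial 2.47 lateral -0.32 toolx,y,z frame tilt: along handle(tool z)  -2.14  roll(y) 1.26 phi -69.18 tcp [528.8  31.6 155.7] F [-0.5  0.  -0.2] g 0.259
(1663, array([662.4,  77.7]), 'res', np.float64(0.8), 'rimz', np.float64(100.6), 'inner z', np.float64(45.6))
mid (3282, array([570.3,  43.7, 123.7]), np.float32(20.0), array([533.,  30.]), array([602.,  55.]))
large (2897, array([555.9,  80.1, 102.6]), np.float32(0.2), array([516.,  80.]), array([640.,  80.]))
```

View pics/w15.png

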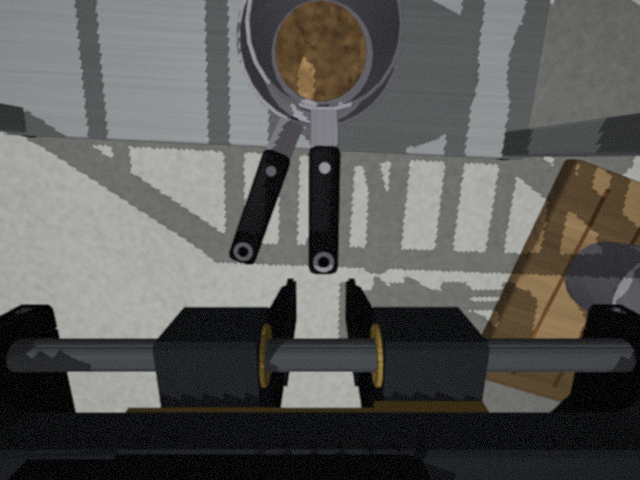

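```bash
python3 -m inch '[0,0.018,0.018,0.07,0,0.024,0.012,0.08,0,0.026,0.008,0.08,0,0.027,0.007,0.08,0,0.027,0.005,0.08]' 0.5; python3 -m inch '[0,0.027,0.002,0.08,0,0.027,0,0.08,0,0.025,0,0.08,0,0.015,0,0.05]'; python3 - <<'E'
from h import *
p,d,K,T=shot('wrist','w16'); W=cloud(d,K,T); tilt(); plan((481.1,-188,130),-108)
print('small',handle(p,W,(420,640,-290,-150),(92,115)))
print(pot(p,W,(587,-222),38,80))
E
```

```text
t: 19.95
tool_pos: [506.3, -102.5, 167.3]
ee_rot: [-0.01, 0.728, -0.016, -0.685]
force: [0.1, -0.7, -0.5]
grip_width: 0.494
t: 20.35
tool_pos: [491.8, -200.9, 171.2]
ee_rot: [-0.12, 0.721, -0.12, -0.672]
force: [0.4, 0.3, -0.5]
grip_width: 0.497
tilt deg radial 3.80 lateral 1.19 toolx,y,z frame tilt: along handle(tool z)  -3.94  roll(y) -0.57 phi -109.63 tcp [ 491.5 -202.3  171.4] F [-0.6 -2.1  0.2] g 0.499
roll rad -0.029 (deg -1.6) | after roll, tool shift m [ 0.0414 -0.0104  0.0143] | before roll [ 0.0403 -0.0096  0.0174] axis tilt 3.99
small (2077, array([ 503.1, -194.2,  102.7]), np.float32(-18.4), array([ 465., -182.]), array([ 534., -204.]))
(1770, array([ 588.5, -222.3]), 'res', np.float64(0.85), 'rimz', np.float64(79.3), 'inner z', np.float64(20.6))
```

View pics/w16.png

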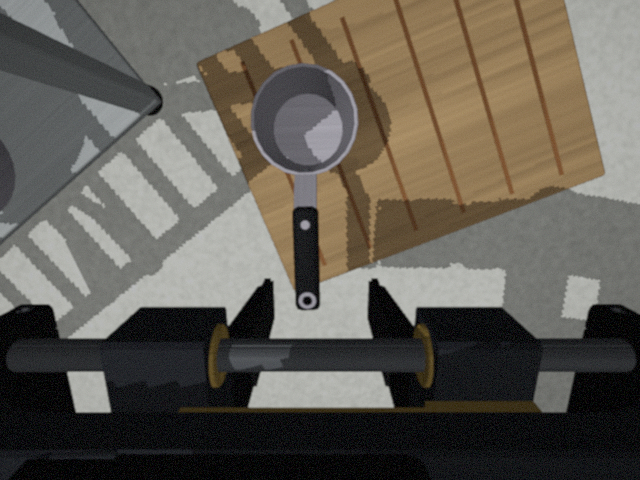

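```bash
python3 -m inch '[0.01,-0.005,0.009,-0.015,0.015,-0.005,0.008,-0.012,0.015,0,0,0]' 0.5; python3 -c "
from h import *
tilt(); plan((481.2,-186.9,79),-108.2)"
```

```text
t: 20.7
tool_pos: [482.4, -186.9, 131.0]
ee_rot: [-0.109, 0.725, -0.111, -0.671]
force: [0.5, -0.5, -0.1]
grip_width: 0.504
tilt deg radial 4.16 lateral 1.17 toolx,y,z frame tilt: along handle(tool z)  -4.3  roll(y) -0.44 phi -107.89 tcp [ 482.4 -186.9  131. ] F [ 0.5 -0.5 -0.1] g 0.504
roll rad 0.005 (deg 0.3) | after roll, tool shift m [0.052  0.0004 0.0012] | before roll [0.0518 0.0007 0.0051] axis tilt 4.33
```

```bash
python3 -m inch '[0.015,0,0.001,0.004,0.016,0,0.0015,0,0.012,0,0.0015,0,0.007,0,0,0]' 0.45; python3 -c "
from h import *
tilt(); plan((481.2,-186.9,79),-108.2)"
```

```text
t: 21.1
tool_pos: [478.5, -178.7, 72.6]
ee_rot: [-0.108, 0.723, -0.108, -0.674]
force: [-0.6, -0.3, 0.1]
grip_width: 0.453
tilt deg radial 3.75 lateral 1.22 toolx,y,z frame tilt: along handle(tool z)  -3.91  roll(y) -0.57 phi -107.52 tcp [ 478.5 -178.7   72.6] F [-0.6 -0.3  0.1] g 0.453
roll rad 0.012 (deg 0.7) | after roll, tool shift m [-0.0064  0.007  -0.0051] | before roll [-0.0061  0.0069 -0.0054] axis tilt 3.95
```

```bash
python3 -m inch '[-0.003,0.0035,-0.0025,0.006,-0.003,0.0035,-0.002,0.006]' 0.4; python3 -c "
from h import *
tilt(); plan((481.2,-186.9,79),-108.2)"
```

```text
t: 21.3
tool_pos: [479.0, -184.9, 76.7]
ee_rot: [-0.112, 0.721, -0.111, -0.675]
force: [-0.1, 0.2, 0.4]
grip_width: 0.405
tilt deg radial 3.49 lateral 1.28 toolx,y,z frame tilt: along handle(tool z)  -3.66  roll(y) -0.67 phi -108.1 tcp [ 479.  -184.9   76.7] F [-0.1  0.2  0.4] g 0.405
roll rad 0.002 (deg 0.1) | after roll, tool shift m [-0.0023  0.0012 -0.0027] | before roll [-0.0022  0.0012 -0.0029] axis tilt 3.72
```

```bash
python3 -m inch '[-0.001,0.001,-0.0015,0,-0.0005,0,-0.001,0,0,0,0,0,0,0,0,0,0,0,0,0]' 0;python3 -m inch '[0,0,0,0,0,0,0,0]'; python3 -c "
from h import *
tilt(); plan((481.2,-186.9,79),-108.2)"
```

```text
t: 21.8
tool_pos: [483.4, -188.9, 82.1]
ee_rot: [-0.111, 0.723, -0.112, -0.673]
force: [-0.6, -0.4, -1.0]
grip_width: 0.189
t: 22.0
tool_pos: [483.2, -188.8, 81.8]
ee_rot: [-0.111, 0.723, -0.112, -0.673]
force: [0.5, -1.4, -0.7]
grip_width: 0.189
tilt deg radial 3.83 lateral 1.27 toolx,y,z frame tilt: along handle(tool z)  -3.99  roll(y) -0.6 phi -108.17 tcp [ 483.2 -188.8   81.8] F [ 0.5 -1.4 -0.7] g 0.189
roll rad 0.001 (deg 0.0) | after roll, tool shift m [ 0.0028 -0.0012  0.0025] | before roll [ 0.0027 -0.0012  0.0027] axis tilt 4.04
```

```bash
python3 -m inch '[-0.004,0,0,0,-0.01,0,0,0,-0.018,0,0,0,-0.022,0,0,0,-0.022,0,0,0]';python3 -m inch '[-0.022,0,0,0,-0.012,0,0,0,-0.004,0,0,0]'; python3 - <<'E'
from h import *
p,d,K,T=shot('wrist','w17'); W=cloud(d,K,T); tilt(); held(p,W,38,0,110)
E
```

```text
t: 22.5
tool_pos: [473.7, -185.7, 156.1]
ee_rot: [-0.113, 0.718, -0.11, -0.677]
force: [0.1, -0.0, -1.6]
grip_width: 0.185
t: 22.8
tool_pos: [472.2, -185.9, 200.2]
ee_rot: [-0.112, 0.72, -0.111, -0.676]
force: [-0.4, -0.1, -1.2]
grip_width: 0.189
tilt deg radial 3.41 lateral 1.29 toolx,y,z frame tilt: along handle(tool z)  -3.59  roll(y) -0.67 phi -108.15 tcp [ 472.5 -186.   200.4] F [ 1.   0.4 -1.2] g 0.19
handle n 3045 slope toward pot deg -1.55 top z at tool 221.6 yaw line -18.0 mean [ 504.7 -197.3  220.7]
rim n 4920 center [ 576.4 -220.1] res 1.15 dist 109.4 yaw -17.6 slopes along -5.75 lat 0.26 rimz 193.5
```

View pics/w17.png

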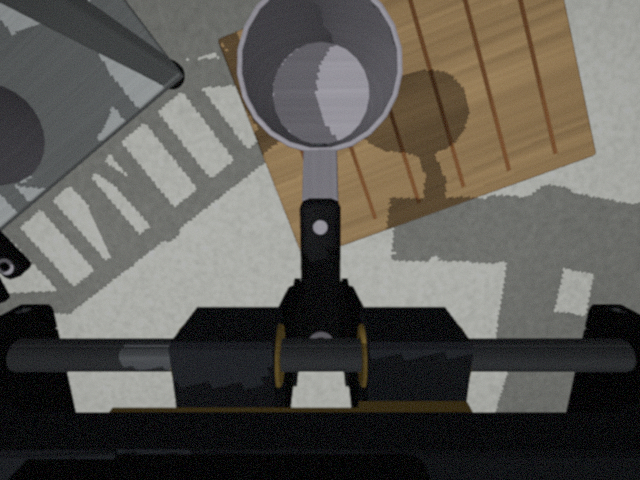

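```bash
python3 -m inch '[0,-0.019,0.007,-0.1,0,-0.02,0.005,-0.11,0,-0.02,0.002,-0.11,0,-0.02,0,-0.11,0,-0.02,-0.002,-0.11]'; python3 -c "
from h import *
tilt(); plan((470,-2,203),-50.3)"
```

```text
t: 23.35
tool_pos: [467.6, -83.1, 194.1]
ee_rot: [0.089, 0.721, 0.08, -0.683]
force: [-0.3, 0.7, -1.8]
grip_width: 0.183
tilt deg radial 3.12 lateral 0.55 toolx,y,z frame tilt: along handle(tool z)  -2.96  roll(y) 1.11 phi -76.35 tcp [467.6 -83.1 194.1] F [-0.3  0.7 -1.8] g 0.183
roll rad -0.455 (deg -26.1) | after roll, tool shift m [-0.0089 -0.0609 -0.0536] | before roll [-0.0093 -0.0781 -0.0219] axis tilt 3.17
```

```bash
python3 -m inch '[-0.004,-0.018,-0.005,-0.11,-0.004,-0.018,-0.008,-0.11,-0.003,-0.016,-0.01,-0.11,-0.003,-0.015,-0.012,-0.11,0,-0.006,-0.006,0]'; python3 - <<'E'
from h import *
p,d,K,T=shot('wrist','w18'); W=cloud(d,K,T); tilt(); held(p,W,38,0,110); plan((549.2,-2.1,200),-50.3)
E
```

```text
t: 23.85
tool_pos: [468.9, 6.7, 200.5]
ee_rot: [0.249, 0.678, 0.235, -0.651]
force: [-0.4, -0.4, -2.6]
grip_width: 0.182
tilt deg radial 2.40 lateral 0.00 toolx,y,z frame tilt: along handle(tool z)  -1.68  roll(y) 1.72 phi -50.04 tcp [468.7   7.2 200.1] F [-0.6 -0.2 -1.2] g 0.187
handle n 2994 slope toward pot deg -3.58 top z at tool 222.0 yaw line 39.8 mean [495.5  28.9 219.9]
rim n 2936 center [553.   76.9] res 0.83 dist 109.5 yaw -320.1 slopes along -3.80 lat -1.45 rimz 192.4
roll rad 0.004 (deg 0.3) | after roll, tool shift m [ 0.0001  0.0586 -0.056 ] | before roll [ 0.0035  0.0588 -0.0557] axis tilt 2.4
```

View pics/w18.png

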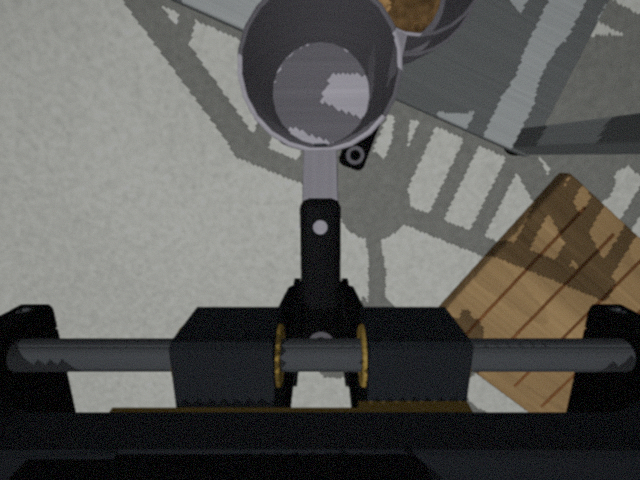

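```bash
python3 -m inch '[0,0.015,-0.014,0,0,0.016,-0.014,0,0,0.015,-0.014,0,0.001,0.01,-0.01,0]'; python3 -c "
from h import *
tilt(); plan((549.9,-0.8,200),-50.1)"
```

```text
t: 24.3
tool_pos: [544.1, -4.1, 198.2]
ee_rot: [0.245, 0.677, 0.232, -0.654]
force: [0.6, -0.1, -1.4]
grip_width: 0.189
tilt deg radial 2.10 lateral -0.13 toolx,y,z frame tilt: along handle(tool z)  -1.39  roll(y) 1.59 phi -50.54 tcp [544.1  -4.1 198.2] F [ 0.6 -0.1 -1.4] g 0.189
roll rad -0.008 (deg -0.4) | after roll, tool shift m [-0.0018  0.0012 -0.0066] | before roll [-0.0016  0.0012 -0.0066] axis tilt 2.11
```

```bash
python3 -m inch '[0.002,0.001,-0.006,-0.004,0,0,0,-0.004]'; python3 - <<'E'
from h import *
p,d,K,T=shot('wrist','w19'); W=cloud(d,K,T); tilt(); held(p,W,38,0,110); plan((578.4,8.5,183),-50.1)
E
```

```text
t: 24.5
tool_pos: [549.9, -2.4, 194.2]
ee_rot: [0.246, 0.675, 0.234, -0.655]
force: [-0.2, 0.2, -1.1]
grip_width: 0.186
tilt deg radial 1.91 lateral -0.20 toolx,y,z frame tilt: along handle(tool z)  -1.2  roll(y) 1.5 phi -50.31 tcp [549.6  -2.5 194.3] F [ 0.  -0.6 -1.1] g 0.189
handle n 3060 slope toward pot deg -4.42 top z at tool 215.8 yaw line 39.3 mean [576.9  19.5 213.1]
rim n 3371 center [634.2  66.7] res 0.94 dist 109.3 yaw -320.6 slopes along -5.40 lat -0.90 rimz 184.4
roll rad -0.004 (deg -0.2) | after roll, tool shift m [ 0.0113  0.0101 -0.0291] | before roll [ 0.0121  0.0097 -0.0289] axis tilt 1.92
```

View pics/w19.png

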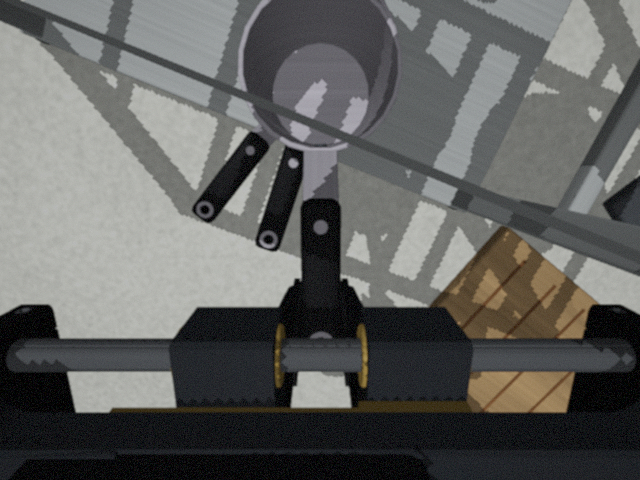

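```bash
python3 -m inch '[0.002,0.002,-0.008,0,0.003,0.002,-0.008,0,0.003,0.002,-0.007,0]'; python3 -c "
from h import *
tilt(); plan((578.8,9.7,180),-50.1)"
```

```text
t: 24.85
tool_pos: [571.2, 7.9, 186.6]
ee_rot: [0.246, 0.675, 0.233, -0.655]
force: [0.7, -0.7, -1.2]
grip_width: 0.186
tilt deg radial 1.92 lateral -0.25 toolx,y,z frame tilt: along handle(tool z)  -1.2  roll(y) 1.52 phi -50.41 tcp [571.2   7.9 186.6] F [ 0.7 -0.7 -1.2] g 0.186
roll rad -0.005 (deg -0.3) | after roll, tool shift m [ 0.0066  0.0035 -0.007 ] | before roll [ 0.0068  0.0033 -0.0069] axis tilt 1.94
```

```bash
python3 -m inch '[0.003,0.0018,-0.004,-0.003,0.004,0.0017,-0.003,-0.002]'; python3 - <<'E'
from h import *
p,d,K,T=shot('wrist','w20'); W=cloud(d,K,T); tilt(); held(p,W,38,0,110); plan((578.8,9.7,180),-50.1)
E
```

```text
t: 25.05
tool_pos: [580.2, 10.4, 179.5]
ee_rot: [0.248, 0.675, 0.235, -0.654]
force: [-0.7, 1.1, -3.1]
grip_width: 0.19
tilt deg radial 1.88 lateral -0.25 toolx,y,z frame tilt: along handle(tool z)  -1.18  roll(y) 1.49 phi -50.06 tcp [580.   10.4 178.5] F [-0.9  0.7 -2.7] g 0.188
handle n 2996 slope toward pot deg -4.24 top z at tool 200.9 yaw line 39.0 mean [607.   32.5 198.3]
rim n 3745 center [664.2  79.9] res 1.04 dist 109.2 yaw -320.4 slopes along -5.41 lat -1.07 rimz 169.5
roll rad 0.001 (deg 0.0) | after roll, tool shift m [-0.0015 -0.0002  0.0014] | before roll [-0.0015 -0.0002  0.0014] axis tilt 1.9
```

View pics/w20.png

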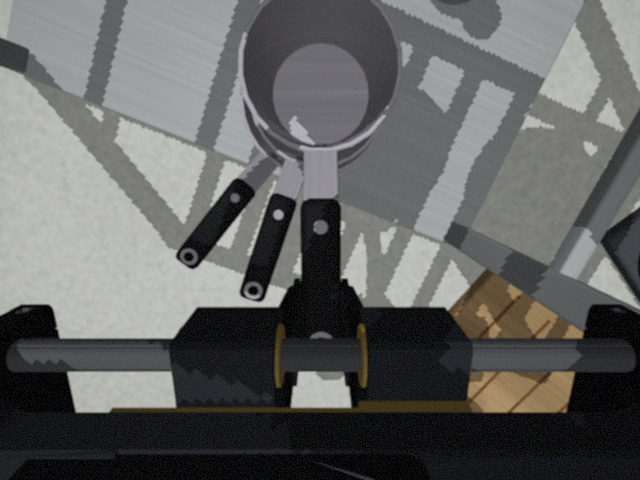

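```bash
python3 -m inch '[0.006,0,0.0006,0,0.007,0,0.0004,0,0.007,0,0.0003,0,0.007,0,0.0002,0]'; python3 -c "
from h import *
tilt(); plan((578.8,9.7,120),-50.1)"
```

```text
t: 25.5
tool_pos: [579.9, 9.2, 149.7]
ee_rot: [0.248, 0.675, 0.235, -0.654]
force: [0.0, 0.3, -2.2]
grip_width: 0.184
tilt deg radial 1.91 lateral -0.26 toolx,y,z frame tilt: along handle(tool z)  -1.19  roll(y) 1.52 phi -50.06 tcp [579.9   9.2 149.7] F [ 0.   0.3 -2.2] g 0.184
roll rad 0.001 (deg 0.0) | after roll, tool shift m [ 0.0297 -0.0011  0.0005] | before roll [ 0.0297 -0.0019  0.0011] axis tilt 1.93
```

```bash
python3 -m inch '[0.006,-0.0003,0.0003,0,0.006,-0.0003,0.0003,0,0.006,-0.0003,0.0003,0]'; python3 -c "
from h import *
tilt(); plan((578.8,9.7,120),-50.1)";  python3 -m inch '[0.004,-0.0003,0.0003,0,0.003,-0.0003,0.0003,0]'; python3 - <<'E'
from h import *
tilt(); plan((578.8,9.7,120),-50.1)
p,d,K,T=shot('wrist','w21'); W=cloud(d,K,T); tilt(); held(p,W,38,0,110)
E
```

```text
t: 25.8
tool_pos: [578.5, 9.0, 129.3]
ee_rot: [0.248, 0.674, 0.235, -0.655]
force: [0.4, 0.4, -2.5]
grip_width: 0.187
tilt deg radial 1.84 lateral -0.26 toolx,y,z frame tilt: along handle(tool z)  -1.14  roll(y) 1.47 phi -50.08 tcp [578.5   9.  129.3] F [ 0.4  0.4 -2.5] g 0.187
roll rad 0.000 (deg 0.0) | after roll, tool shift m [ 0.0093 -0.0004 -0.0007] | before roll [ 0.0093 -0.0006 -0.0005] axis tilt 1.86
t: 26.0
tool_pos: [577.4, 9.0, 121.0]
ee_rot: [0.247, 0.674, 0.235, -0.655]
force: [-0.6, -1.0, -2.4]
grip_width: 0.189
tilt deg radial 1.77 lateral -0.26 toolx,y,z frame tilt: along handle(tool z)  -1.09  roll(y) 1.42 phi -50.08 tcp [577.4   9.  121. ] F [-0.6 -1.  -2.4] g 0.189
roll rad 0.000 (deg 0.0) | after roll, tool shift m [ 0.001   0.0004 -0.0015] | before roll [ 0.001   0.0004 -0.0015] axis tilt 1.79
tilt deg radial 1.72 lateral -0.26 toolx,y,z frame tilt: along handle(tool z)  -1.05  roll(y) 1.39 phi -50.08 tcp [577.    9.  120.4] F [ 0.5 -0.5 -3.3] g 0.187
handle n 3004 slope toward pot deg -4.53 top z at tool 142.6 yaw line 39.5 mean [604.2  31.  139.8]
rim n 3694 center [661.5  78.4] res 1.03 dist 109.4 yaw -320.4 slopes along -5.39 lat -0.98 rimz 110.8
```

View pics/w21.png

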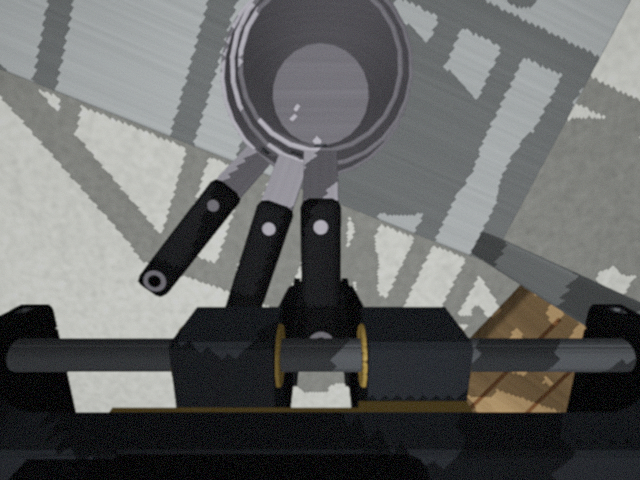

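```bash
python3 -m inch '[0.003,0,0.0001,0,0.0025,0,0.0002,0]'; python3 -c "
from h import *
tilt()";  python3 -m inch '[0.0025,0,0.0002,0]'; python3 -c "
from h import *
tilt()";  python3 -m inch '[0.002,0,0.0003,0]'; python3 -c "
from h import *
tilt()"
```

```text
t: 26.25
tool_pos: [577.8, 8.6, 115.9]
ee_rot: [0.248, 0.674, 0.235, -0.655]
force: [-1.9, -2.1, 2.6]
grip_width: 0.187
tilt deg radial 1.85 lateral -0.27 toolx,y,z frame tilt: along handle(tool z)  -1.14  roll(y) 1.49 phi -50.08 tcp [577.8   8.6 115.9] F [-1.9 -2.1  2.6] g 0.187
t: 26.35
tool_pos: [578.5, 8.4, 114.5]
ee_rot: [0.248, 0.675, 0.235, -0.654]
force: [-2.0, -0.4, 3.2]
grip_width: 0.188
tilt deg radial 1.97 lateral -0.26 toolx,y,z frame tilt: along handle(tool z)  -1.23  roll(y) 1.56 phi -50.09 tcp [578.5   8.4 114.5] F [-2.  -0.4  3.2] g 0.188
t: 26.45
tool_pos: [579.0, 8.1, 113.3]
ee_rot: [0.248, 0.675, 0.235, -0.654]
force: [-1.1, -1.5, 3.2]
grip_width: 0.185
tilt deg radial 2.06 lateral -0.25 toolx,y,z frame tilt: along handle(tool z)  -1.3  roll(y) 1.62 phi -50.09 tcp [579.    8.1 113.3] F [-1.1 -1.5  3.2] g 0.185
```

```bash
python3 -m inch '[0.0025,0,0.0008,0,0.0025,0,0.0008,0]'; python3 -c "
from h import *
tilt()";  python3 -m inch '[0.002,0,0.0006,0]'; python3 - <<'E'
from h import *
tilt()
p,d,K,T=shot('wrist','w22'); W=cloud(d,K,T); held(p,W,38,0,110); print(pot(p,W,(662,79),38,108))
E
```

```text
t: 26.65
tool_pos: [579.0, 6.9, 109.4]
ee_rot: [0.248, 0.676, 0.234, -0.653]
force: [-2.0, -0.9, 3.9]
grip_width: 0.187
tilt deg radial 2.23 lateral -0.23 toolx,y,z frame tilt: along handle(tool z)  -1.43  roll(y) 1.72 phi -50.1 tcp [579.    6.9 109.4] F [-2.  -0.9  3.9] g 0.187
t: 26.75
tool_pos: [578.8, 6.4, 107.8]
ee_rot: [0.248, 0.677, 0.234, -0.652]
force: [-2.6, -2.1, 5.5]
grip_width: 0.185
tilt deg radial 2.25 lateral -0.24 toolx,y,z frame tilt: along handle(tool z)  -1.44  roll(y) 1.75 phi -50.1 tcp [578.8   6.4 107.8] F [-2.6 -2.1  5.5] g 0.185
handle n 3057 slope toward pot deg 0.27 top z at tool 129.5 yaw line 40.6 mean [605.6  28.5 129.6]
rim n 5972 center [663.2  76.3] res 1.44 dist 109.8 yaw -320.3 slopes along -4.86 lat 0.76 rimz 103.1
(4129, array([662.8,  76.6]), 'res', np.float64(1.34), 'rimz', np.float64(107.5), 'inner z', np.float64(49.2))
```

```bash
python3 -m inch '[-0.0015,0,0,0]'; python3 -m inch '[0,0,0,0,0,0,0,0,0,0,0,0]' 0.26; python3 - <<'E'
from h import *
tilt()
p,d,K,T=shot('wrist','w23'); W=cloud(d,K,T); held(p,W,38,0,110); print(pot(p,W,(662,79),38,108))
E
```

```text
t: 26.9
tool_pos: [578.5, 6.5, 108.6]
ee_rot: [0.248, 0.677, 0.234, -0.653]
force: [2.0, 1.0, -1.1]
grip_width: 0.188
t: 27.2
tool_pos: [578.0, 6.8, 107.3]
ee_rot: [0.248, 0.676, 0.235, -0.653]
force: [-0.9, 0.0, -0.8]
grip_width: 0.259
tilt deg radial 2.16 lateral -0.21 toolx,y,z frame tilt: along handle(tool z)  -1.4  roll(y) 1.66 phi -50.1 tcp [578.    6.8 107.3] F [-0.9  0.  -0.8] g 0.259
handle n 3215 slope toward pot deg -0.92 top z at tool 131.1 yaw line 39.5 mean [605.9  28.5 130.6]
rim n 5706 center [664.4  75.3] res 1.5 dist 110.4 yaw -321.4 slopes along -4.79 lat 1.52 rimz 103.4
(3888, array([664. ,  75.7]), 'res', np.float64(1.33), 'rimz', np.float64(107.3), 'inner z', np.float64(48.7))
```

View pics/w23.png

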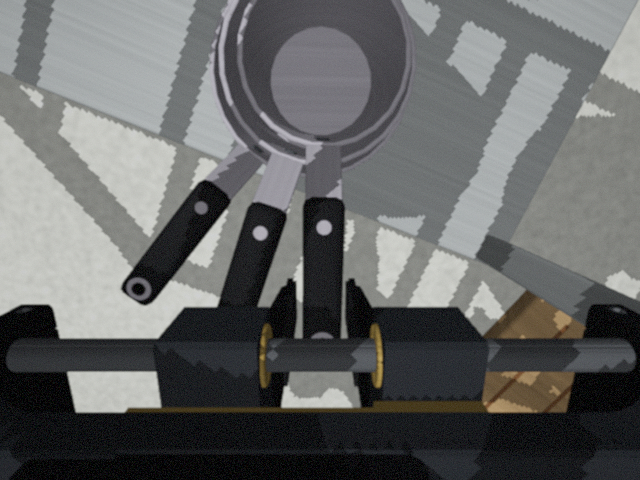

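Seated flat (handle slope equals the flat-pot reading). Withdraw upward, then back.

```bash
python3 -m inch '[-0.004,0,0,0,-0.008,0,0.0002,0,-0.012,0,0.001,0,-0.015,0,0.01,0,-0.015,0,0.02,0]'; python3 -m inch '[0,0,0.02,0,0,0,0.025,0,0,0,0.01,0]'; python3 - <<'E'
from h import *
tilt()
p,d,K,T=shot('wrist','w24'); W=cloud(d,K,T)
print('small',pot(p,W,(663,76),38,108)); print('mid',pot(p,W,(662,78),45,101)); print('large',pot(p,W,(661,79.7),52,80))
for n,z,yr in (('large',(90,109),(60,120)),('mid',(112,128),(20,60)),('small',(128,136),(-40,60))): print(n,handle(p,W,(500,640,*yr),z))
shot('scene','s2'); shot('top','t2')
E
```

```text
t: 27.75
tool_pos: [551.1, -12.3, 162.2]
ee_rot: [0.248, 0.675, 0.236, -0.654]
force: [-0.5, 1.3, 0.1]
grip_width: 0.259
t: 28.05
tool_pos: [510.2, -49.4, 168.5]
ee_rot: [0.25, 0.678, 0.234, -0.65]
force: [0.4, -0.7, 0.2]
grip_width: 0.261
tilt deg radial 2.58 lateral 0.06 toolx,y,z frame tilt: along handle(tool z)  -1.65  roll(y) 1.98 phi -49.96 tcp [510.2 -49.4 168.5] F [ 0.4 -0.7  0.2] g 0.261
small (252, array([650.8,  73. ]), 'res', np.float64(1.54), 'rimz', np.float64(105.4), 'inner z', np.float64(nan))
mid (368, array([658.9,  79.6]), 'res', np.float64(1.34), 'rimz', np.float64(102.1), 'inner z', np.float64(nan))
large (567, array([659.1,  80.5]), 'res', np.float64(1.26), 'rimz', np.float64(80.0), 'inner z', np.float64(nan))
large (3654, array([554.5,  78.5, 102.2]), np.float32(-0.0), array([515.,  78.]), array([597.,  78.]))
mid (4011, array([570.3,  42.3, 123.5]), np.float32(18.3), array([532.,  30.]), array([622.,  59.]))
small (4009, array([593.3,  18.3, 130.7]), np.float32(39.2), array([563.,  -7.]), array([620.,  40.]))
  return np.nanmean(a, axis, out=out, keepdims=keepdims)
```

View pics/w24.png

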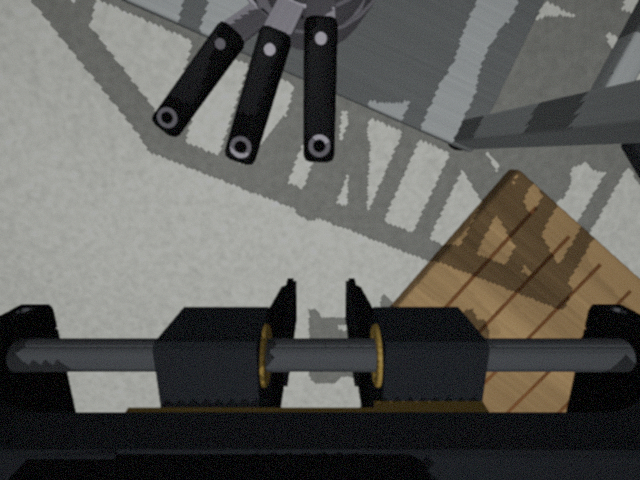

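View pics/s2.png

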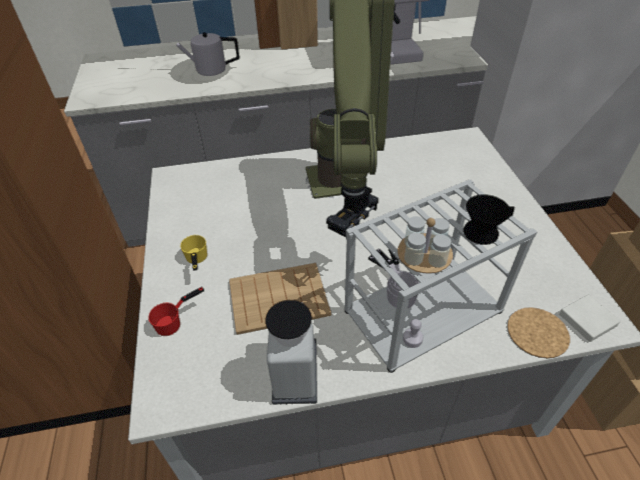

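```bash
python3 - <<'E'
from h import *
a=np.load('pics/scene0.npz')['p'].astype(int); b=np.load('pics/s2.npz')['p'].astype(int)
for n,(x0,x1,y0,y1) in dict(dripper=(462,516,194,244),carousel=(398,455,214,275),tamper=(403,425,318,348)).items(): print(n,abs(a-b)[y0:y1,x0:x1].mean().round(1))
print('bg',abs(a-b)[400:470,320:600].mean().round(1))
arm.close_job(); print(arm.state()['t'])
E
```

```text
dripper 4.7
carousel 4.0
tamper 2.9
bg 2.6
the job is handed in; nothing more can be done
the job is handed in; nothing more can be done
```

The pots are nested on the shelf and the job is handed in. The last clock reading was about 28 s of the 67 s allowed. No verdict was reported.

- **Large pot moved:** I slid it about 20 mm forward on its board and turned it about 14°, so the downward tool had room in front of the slatted top. It never left the board.
- **Middle pot:** it sagged about 8° on the first lift because I lifted before the grip had closed fully. I set it back on the draining board, regripped it, then lowered it into the large pot and pressed it level before letting go. Contact forces stayed under about 9 N.
- **Small pot:** I lowered it into the middle pot the same way, with similarly low forces.

**Last checks:**

| Check | Reading | Expected |
|---|---|---|
| Middle pot rim height | 100.6 mm | 101 mm |
| Small pot rim height | 107.3 mm | 108 mm |
| Handle tops (large, middle, small) | 102 / 123.5 / 130.7 mm | 103.5 / 124.5 / 131.5 mm |
| Handle directions (large, middle, small) | about 0°, 19° and 39° | more than 16° apart |

- **Corks:** while placing, the cork under the middle pot read at its full thickness. The small pot's floor read at the height it should have over the thin cork.
- **Bystanders:** the scene pictures before and after show the dripper, carousel and tamper unchanged, with differences only slightly above image noise.
- **Checks that failed or disagreed:** in the last wrist picture the rims were out of view, so the rim fits there were unreliable. The rim heights above come from the views just before and just after each release. The tool had also drifted 2–4° off vertical over the moves, without visible effect on the seating.

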